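# Dock the kernel samples and take their readings

### The job

Three or four sample canisters of dried kernels wait on the sorting table: stand each one centred on the dock pad of its own lid colour, turned so that its black window squarely faces that dock's reader post. When all are docked and released, take the probe and touch its tip down on the zero block's brass stud until the stud gives, then in the same way on the stud of each canister, in the order red, green, blue, white (a reading counts only while that canister is properly docked), and once more on the zero stud. Then hang the probe back in its holder, leave every canister docked (redock any that gets knocked aside), and do not disturb the other things on the table.

Things in the scene. Friction and masses are not known exactly. Their poses are not given: they have to be found in the camera images.
- can_red: Loose canister, red lid: cream cylinder 64 mm across, 70 mm high to the lid top, 0.18-0.35 kg. Origin: centre of underside, z up. Central round grey grip knob on the lid, 26 mm across, 34 mm high (top at 104 mm). +x points to the black window, 24 mm wide, standing out of the side wall to 37 mm from the axis; a black bar on the lid points to it. Brass stud on the -x side. None if absent.
- stud_red_top (a point): Top centre of the brass stud (12 mm across, ringed in black) on the red lid, 22 mm from the axis, on the side away from the window; 8 mm above the lid (78 mm above the underside). Sprung, 5 mm travel: begins to give at 1.2 N, fully down at 4.2 N, springs back; this point moves with it. Read once 1.2 mm down.
- dock_red: Fixed dock of the red canister. Origin: centre of its round grey pad with red rim (92 mm across, flat on the table, no step). +x points to its red reader post (22 x 36 mm, 60 mm high, black eye on its inner face), whose inner face stands 55 mm from the pad centre.
- can_green: Loose canister, green lid: cream cylinder 64 mm across, 70 mm high to the lid top, 0.18-0.35 kg. Origin: centre of underside, z up. Central round grey grip knob on the lid, 26 mm across, 34 mm high (top at 104 mm). +x points to the black window, 24 mm wide, standing out of the side wall to 37 mm from the axis; a black bar on the lid points to it. Brass stud on the -x side. None if absent.
- stud_green_top (a point): Top centre of the brass stud (12 mm across, ringed in black) on the green lid, 22 mm from the axis, on the side away from the window; 8 mm above the lid (78 mm above the underside). Sprung, 5 mm travel: begins to give at 1.2 N, fully down at 4.2 N, springs back; this point moves with it. Read once 1.2 mm down.
- dock_green: Fixed dock of the green canister. Origin: centre of its round grey pad with green rim (92 mm across, flat on the table, no step). +x points to its green reader post (22 x 36 mm, 60 mm high, black eye on its inner face), whose inner face stands 55 mm from the pad centre.
- can_blue: Loose canister, blue lid: cream cylinder 64 mm across, 70 mm high to the lid top, 0.18-0.35 kg. Origin: centre of underside, z up. Central round grey grip knob on the lid, 26 mm across, 34 mm high (top at 104 mm). +x points to the black window, 24 mm wide, standing out of the side wall to 37 mm from the axis; a black bar on the lid points to it. Brass stud on the -x side. None if absent.
- stud_blue_top (a point): Top centre of the brass stud (12 mm across, ringed in black) on the blue lid, 22 mm from the axis, on the side away from the window; 8 mm above the lid (78 mm above the underside). Sprung, 5 mm travel: begins to give at 1.2 N, fully down at 4.2 N, springs back; this point moves with it. Read once 1.2 mm down.
- dock_blue: Fixed dock of the blue canister. Origin: centre of its round grey pad with blue rim (92 mm across, flat on the table, no step). +x points to its blue reader post (22 x 36 mm, 60 mm high, black eye on its inner face), whose inner face stands 55 mm from the pad centre.
- can_white: Loose canister, white lid: cream cylinder 64 mm across, 70 mm high to the lid top, 0.18-0.35 kg. Origin: centre of underside, z up. Central round grey grip knob on the lid, 26 mm across, 34 mm high (top at 104 mm). +x points to the black window, 24 mm wide, standing out of the side wall to 37 mm from the axis; a black bar on the lid points to it. Brass stud on the -x side. None if absent.
- stud_white_top (a point): Top centre of the brass stud (12 mm across, ringed in black) on the white lid, 22 mm from the axis, on the side away from the window; 8 mm above the lid (78 mm above the underside). Sprung, 5 mm travel: begins to give at 1.2 N, fully down at 4.2 N, springs back; this point moves with it. Read once 1.2 mm down.
- dock_white: Fixed dock of the white canister. Origin: centre of its round grey pad with white rim (92 mm across, flat on the table, no step). +x points to its white reader post (22 x 36 mm, 60 mm high, black eye on its inner face), whose inner face stands 55 mm from the pad centre.
- zero_block: Fixed aluminium block 70 x 70 x 40 mm high; origin: centre of its underside.
- stud_zero_top (a point): Top centre of the brass stud (12 mm across) in the middle of the zero block, 8 mm above the block (48 mm above the table); same spring and travel as the studs on the lids, and this point moves with it.
- holder: Fixed grey tube, upright, 56 mm outside, 24 mm bore, 85 mm high; origin: centre of its underside. The probe hangs in it by its flange.
- probe: Loose probe, 0.12 kg, 135 mm long, tip down; origin: on its axis at the underside of its black flange (42 mm across, 6 mm thick); z up the axis. Above it an orange round handle, 22 mm across, up to 60 mm above the origin; below it a 10 mm steel rod tapering to a 5 mm tip 75 mm below the origin. Parked: flange on the holder rim, origin 85 mm above the table.
- probe_tip (a point): The tip of the probe, 75 mm below its origin.
- bowl: Bystander, not to be disturbed: white bowl, 100 mm across; origin: centre of its underside.
- jar: Bystander, not to be disturbed: amber jar, 52 mm across, 62 mm high; origin: centre of its underside.
- cup: Bystander, not to be disturbed: cream cup, 56 mm across, 58 mm high; origin: centre of its underside.
- spray: Bystander, not to be disturbed: white bottle with blue cap, 70 mm across, 170 mm high; origin: centre of its underside.
- lidbox: Bystander, not to be disturbed: cream open box, 140 x 120 x 60 mm; origin: centre of its underside.
- spoon: Bystander, not to be disturbed: spoon lying on the table; origin: on the tool.
- brush: Bystander, not to be disturbed: brush lying on the table; origin: on the tool.

How it is judged:
On the way, in this order (a step that is already met when the one before it is completed fails the run):
1. every canister present stands released on its own dock with its window facing the reader (horizontal distance between can_red and dock_red below 0.012 m and angle between the x axis of can_red and the x axis of dock_red, either way round below 0.21 rad and x of stud_red_top in the frame of dock_red below -0.008 m and angle between each of can_red, can_green, can_blue, can_white's own z axis and vertical below 0.1 rad and height (world z) of each of can_red, can_green, can_blue, can_white below 0.008 m and contact force between each of can_red, can_green, can_blue, can_white and the fingers below 0.05 N and linear speed of each of can_red, can_green, can_blue, can_white below 0.02 m/s and horizontal distance between can_green and dock_green below 0.012 m and angle between the x axis of can_green and the x axis of dock_green, either way round below 0.21 rad and x of stud_green_top in the frame of dock_green below -0.008 m and horizontal distance between can_blue and dock_blue below 0.012 m and angle between the x axis of can_blue and the x axis of dock_blue, either way round below 0.21 rad and x of stud_blue_top in the frame of dock_blue below -0.008 m and horizontal distance between can_white and dock_white below 0.012 m and angle between the x axis of can_white and the x axis of dock_white, either way round below 0.21 rad and x of stud_white_top in the frame of dock_white below -0.008 m), for 0.2 s.
2. the probe tip presses the zero stud (height (world z) of stud_zero_top below 0.0468 m and distance between probe_tip and stud_zero_top below 0.008 m), for 0.1 s.
3. the probe tip presses the stud of the red canister, docked (z of stud_red_top in the frame of can_red below 0.0768 m and distance between probe_tip and stud_red_top below 0.008 m and horizontal distance between can_red and dock_red below 0.012 m and angle between the x axis of can_red and the x axis of dock_red, either way round below 0.21 rad and x of stud_red_top in the frame of dock_red below -0.008 m and angle between can_red's own z axis and vertical below 0.1 rad and height (world z) of can_red below 0.008 m), for 0.1 s.
4. the probe tip presses the stud of the green canister, docked (z of stud_green_top in the frame of can_green below 0.0768 m and distance between probe_tip and stud_green_top below 0.008 m and horizontal distance between can_green and dock_green below 0.012 m and angle between the x axis of can_green and the x axis of dock_green, either way round below 0.21 rad and x of stud_green_top in the frame of dock_green below -0.008 m and angle between can_green's own z axis and vertical below 0.1 rad and height (world z) of can_green below 0.008 m), for 0.1 s.
5. the probe tip presses the stud of the blue canister, docked (z of stud_blue_top in the frame of can_blue below 0.0768 m and distance between probe_tip and stud_blue_top below 0.008 m and horizontal distance between can_blue and dock_blue below 0.012 m and angle between the x axis of can_blue and the x axis of dock_blue, either way round below 0.21 rad and x of stud_blue_top in the frame of dock_blue below -0.008 m and angle between can_blue's own z axis and vertical below 0.1 rad and height (world z) of can_blue below 0.008 m), for 0.1 s.
6. the probe tip presses the stud of the white canister, docked (z of stud_white_top in the frame of can_white below 0.0768 m and distance between probe_tip and stud_white_top below 0.008 m and horizontal distance between can_white and dock_white below 0.012 m and angle between the x axis of can_white and the x axis of dock_white, either way round below 0.21 rad and x of stud_white_top in the frame of dock_white below -0.008 m and angle between can_white's own z axis and vertical below 0.1 rad and height (world z) of can_white below 0.008 m), for 0.1 s.
7. the probe tip presses the zero stud once more (all of step 2), for 0.1 s.
At the end, for the whole second after the job is handed in: Every canister present stands upright on the table, within 12 mm of its pad centre and its window within 0.21 rad (12 degrees) of the direction to the reader; the probe hangs upright in its holder, flange on the rim; all released and at rest (all of step 1 and horizontal distance between probe and holder below 0.012 m and height (world z) of probe between 0.08 and 0.09 m and angle between probe's own z axis and vertical below 0.12 rad and linear speed of probe below 0.02 m/s); the robot touches nothing.
It fails at once if a bystander is pushed more than 40 mm from its place (distance of any of bowl, jar, cup, spray, lidbox, spoon, brush from where it was at the start of the episode above 0.04 m).
Of can_red, can_green, can_blue, can_white only 3 to 4 are there at a start; the rules pass over those that are not, and their reading is None.
At some moment in a run one of can_red, can_green, can_blue, can_white may be knocked a few centimetres aside while the robot is not near it.
It also fails if it takes over 210 s, if anything falls off the work surface, if the arm or the gripper's body presses on something with over 40 N, if the wrist force passes 120 N, or if a joint passes its speed limit or range.

### The arm

A 6-joint arm with a two-finger parallel gripper is mounted at the origin on the work surface. World frame = base frame: x ahead of the robot, y to its left, z up, the work surface at z = 0. Lengths are in m, angles in rad, forces in N, time in s.
With the tool pointing down it reaches from about 0.425 to 1.125 m from the base axis. Payload 14.9 kg.
Tool frame: the origin (TCP) lies midway between the tips of the shut fingers; the grasp point (between the pads) lies 19 mm behind it; z points along the fingers, y is the direction in which the jaws open and shut (so a half turn about z gives the same grasp; the last joint's range is limited). The gripper opens to 91 mm and grips with 3 to 60 N. Pads are 32 mm wide; open, the fingers measure 118 mm over their backs; the gripper's body (76 mm by 178 mm) begins 60 mm behind the grasp point.
Start: joints at [1.278, 0.379, 1.734, -0, 1.028, -0.033], TCP at [0.18, 0.677, 0.214] pointing down, gripper open.
Joint ranges: [-2.77, 2.77], [-0.74, 2.19], [0, 2.66], [-1.06, 4.2], [0.31, 2.87], [-3.08, 3.08]. Speed limits (rad/s): [1.89, 1.89, 2.39, 3.14, 3.14, 3.14].

### API

Orientations are given as a unit quaternion [w, x, y, z].
In Python, from cell import status, optics, robot gives the robot as it stands.
- The arm moves only by the tool play_rows, never from a script. Its argument "series" is a list of rows, each a list of 5 numbers: the opening in per cent of the stroke, from 0 (shut) to 100 (fully open), then the shift along the tool's x, y, z in units of 50 mm (1.0 is 50 mm), then the turn about the tool's z in units of 6 degrees (1.0 is 6 degrees). In form: [[claw, dx, dy, dz, turn], ...]. A call has 1 to 10 rows; each row shifts and turns the commanded pose from where the row before left it, along the tool's axes as they then stand; what a row does not reach is not made up. A row lasts 1/10 s, in which the tool goes at most 50 mm and 8.59 degrees, less where a joint would pass 70% of its speed; a pose out of reach is approached as far as the arm can. A call is refused whole if a number of a shift passes 1 or a number of a turn 1, either way. A call with a gripper value outside its range is refused whole. The fingers move at their own pace and stop on an object; "newtons" is the grip in N (left out, the last holds). Time passes only in rows, so rows that do not move let the fingers close. It gives the time, the measured TCP pose, the force and the opening at its end, in the units of the state.
- status.get_state(): the state, without advancing time (a new reading comes with each control period).
- optics.read_camera(name): name is "scene" or "top" or "wrist"; returns a dict with "image" (480x640x3 uint8, red, green, blue), "mtx" (3x3 intrinsics, pixels), "R" (3x3) and "t" (3): a world point X has camera coordinates R X + t; the wrist camera has in their place "hand_eye" (4x4, takes a point from camera to tool coordinates, whose origin is the TCP and whose axes are the flange's). Camera axes: x right, y down, z forward; pixel columns grow to the right and rows downward; lengths in m; the calibration is good to about 2 mm. The wrist camera is an equidistant fisheye: a pixel r from the principal point sees the ray r / f radians off the axis. A picture is of the moment at which its call begins: read the wrist's pose just before it. There is no depth.
- robot.sign_off(): hands the job in, once; it reports no verdict.
The state is a dict: "time_s": time; "q": joint angles; "joint_velocities": joint speeds; "effort": joint torques, N m; "eef_pos": TCP position; "orientation": TCP orientation; "ft_force": force on the tool from outside, world axes, zero at the start; "wrist_torque": the same for the moment, N m; "gripper_width": finger opening in m.
Only numpy, scipy, OpenCV 4.12 (cv2) and the standard library are available. Lean on these libraries where they do the work, as an engineer would, in place of code of your own. Each camera call takes 0.05 s, during which the arm holds its last target.

## Working session

There is one attempt and no reset: what is moved stays moved. The work goes in short steps, Python scripts to look and compute and a tool call to move; the robot and the scene stay as the last step left them, time stands still between calls to the robot, and variables do not carry over. Pictures are saved under pics/ and viewed, and the job is handed in when it is done.

Besides the shell and the picture viewer there is one more tool, called after "Call:" as name(argument=value, ...) on one line, values as JSON. play_rows: Moves the arm, as the interface text tells. Its arguments: {"type":"object","properties":{"series":{"type":"array"},"newtons":{"type":"number"}},"required":["series"]}

```bash
ls; mkdir -p pics; cat > h.py <<'E'
import numpy as np, cv2
from cell import status, optics, robot
def snap(name,fn):
    d=optics.read_camera(name); cv2.imwrite('pics/'+fn,cv2.cvtColor(d['image'],cv2.COLOR_RGB2BGR)); return d
E
python3 - <<'E'
from h import *
import pickle
s=status.get_state(); print(s)
D={}
for n in ['scene','top','wrist']:
    D[n]=snap(n,n+'0.png'); print(n,{k:np.round(v,4).tolist() for k,v in D[n].items() if k!='image'})
pickle.dump(D,open('d0.pkl','wb'))
E
```

```text
pics
{'time_s': 0.0, 'q': array([ 1.27767633e+00,  3.79381999e-01,  1.73478705e+00, -2.75382778e-05,
        1.02849942e+00, -3.33030074e-02]), 'joint_velocities': array([ 1.04127511e-03, -4.79884197e-04, -7.38718353e-04,  4.77002535e-05,
        7.28639054e-04, -3.47616482e-03]), 'effort': array([ 5.85589373e-05, -7.63727117e+01, -4.34348130e+01,  6.50494848e-02,
        4.23911121e-02, -7.46903356e-05]), 'eef_pos': array([0.17973086, 0.67611996, 0.21330372]), 'orientation': array([-7.57702663e-05,  1.29536339e-01,  9.91574529e-01, -5.32674336e-04]), 'ft_force': array([-0.60472091, -0.71545951,  0.00990839]), 'wrist_torque': array([-0.02835796,  0.00571185, -0.04240561]), 'gripper_width': 0.09136716396498695}
scene {'mtx': [[433.599, 0.0, 320.5758], [0.0, 433.599, 237.72], [0.0, 0.0, 1.0]], 'R': [[-0.7633, 0.6459, 0.0149], [0.4097, 0.5016, -0.7619], [-0.4996, -0.5755, -0.6475]], 't': [0.4751, -0.1749, 1.6693]}
top {'mtx': [[487.4567, 0.0, 322.9936], [0.0, 487.4567, 233.0053], [0.0, 0.0, 1.0]], 'R': [[-0.0273, -0.9996, -0.0009], [-0.9742, 0.0268, -0.2242], [0.2242, -0.0052, -0.9745]], 't': [0.0074, 0.6033, 1.1054]}
wrist {'mtx': [[371.6483, 0.0, 320.4669], [0.0, 371.6483, 237.5045], [0.0, 0.0, 1.0]], 'hand_eye': [[0.0006, -0.9602, -0.2794, 0.0793], [1.0, 0.001, -0.0012, 0.0003], [0.0014, -0.2794, 0.9602, -0.17], [0.0, 0.0, 0.0, 1.0]]}
```

View pics/top0.png

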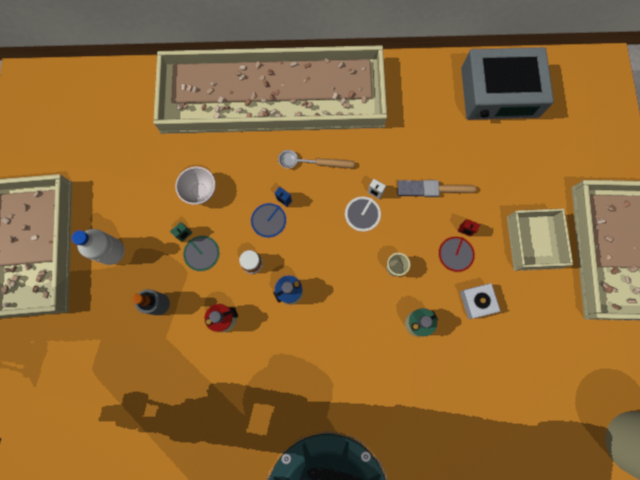

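View pics/scene0.png

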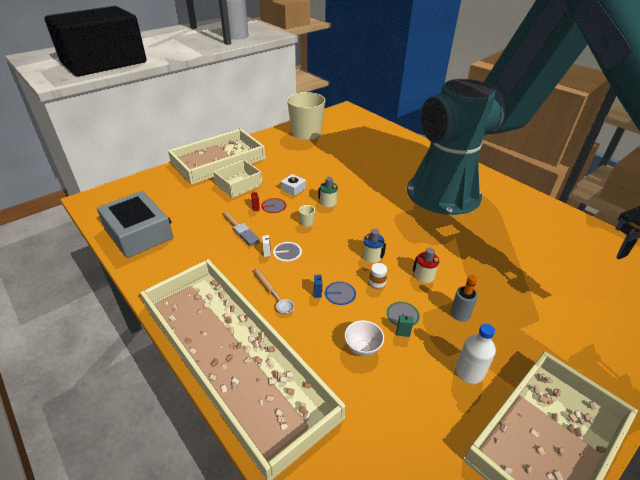

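View pics/wrist0.png

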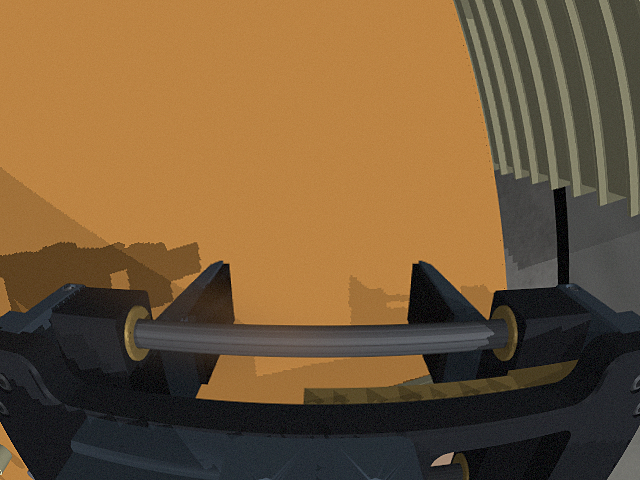

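Top view: three canisters, with lids red ≈(218,317), blue ≈(288,290) and green ≈(423,320), and no white one. Docks are red (457,253), green (201,253), blue (268,220) and white (363,213). The zero block is at (481,301) and the probe in its holder at (150,300). Next I'll zoom in and measure.

```bash
cat >> h.py <<'E'
def ray_plane(d,uv,z):
    uv=np.atleast_2d(uv).astype(float)
    K,R,t=d['mtx'],d['R'],d['t']
    r=np.c_[(uv[:,0]-K[0,2])/K[0,0],(uv[:,1]-K[1,2])/K[1,1],np.ones(len(uv))]@R
    c=-R.T@t
    return (c+r*((z-c[2])/r[:,2])[:,None])[:,:2]
def proj(d,X):
    p=d['R']@np.asarray(X,float)+d['t']; p=d['mtx']@p; return p[:2]/p[2]
E
python3 - <<'E'
from h import *
import pickle
D=pickle.load(open('d0.pkl','rb'))
im=D['top']['image']
c=im[150:350,130:510]
cv2.imwrite('pics/topz.png',cv2.cvtColor(cv2.resize(c,None,fx=2.1,fy=2.1,interpolation=cv2.INTER_CUBIC),cv2.COLOR_RGB2BGR))
for n,uv in dict(red=(218,317),blue=(288,290),green=(423,320),dr=(457,253),dg=(201,253),db=(268,220),dw=(363,213),zero=(482,300),probe=(146,297),eg=(183,310)).items():
    print(n,ray_plane(D['top'],uv,0.07 if n in('red','blue','green') else 0.048 if n=='zero' else .145 if n=='probe' else 0).round(3), im[uv[1],uv[0]])
E
```

```text
red [[0.41  0.239]] [ 98  96 103]
blue [[0.468 0.077]] [ 99  98 105]
green [[ 0.39  -0.234]] [ 98  96 103]
dr [[ 0.558 -0.347]] [125  36  37]
dg [[0.576 0.3  ]] [58 88 76]
db [[0.657 0.131]] [ 48  70 107]
dw [[ 0.669 -0.114]] [183 185 180]
zero [[ 0.434 -0.382]] [152 117  51]
probe [[0.453 0.381]] [60 28  5]
eg [[0.434 0.341]] [113  75  24]
```

View pics/topz.png

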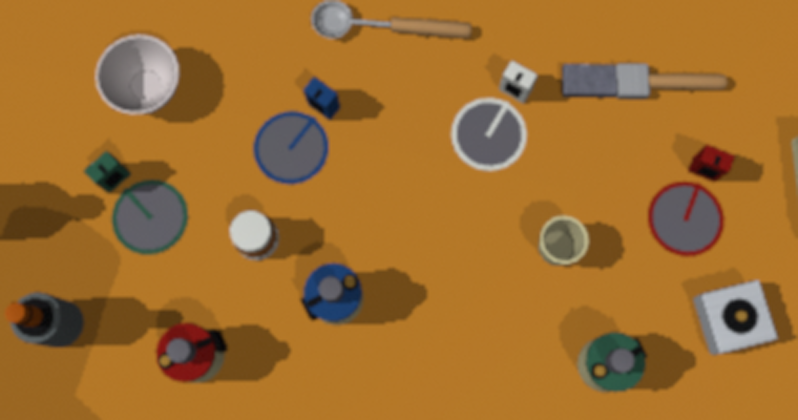

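```bash
cat >> h.py <<'E'
from scipy.optimize import least_squares
def fitc(P,r=None):
    P=np.asarray(P)
    c0=P.mean(0)
    if r is None:
        s=least_squares(lambda p:np.hypot(*(P-p[:2]).T)-p[2],[*c0,0.03],loss='soft_l1',f_scale=0.002); return s.x
    s=least_squares(lambda p:np.hypot(*(P-p).T)-r,c0,loss='soft_l1',f_scale=0.002); return np.r_[s.x,np.sqrt(np.mean(s.fun**2))]
def hsvmask(im,col):
    h=cv2.cvtColor(im,cv2.COLOR_RGB2HSV); H,S,V=cv2.split(h)
    if col=='red': m=((H<5)|(H>172))&(S>130)&(V>60)
    if col=='green': m=(H>68)&(H<95)&(S>70)&(V>30)
    if col=='blue': m=(H>100)&(H<125)&(S>120)&(V>50)
    if col=='white': m=(S<40)&(V>150)
    if col=='brass': m=(H>15)&(H<30)&(S>90)&(V>90)
    return m.astype(np.uint8)*255
def blobs(m,amin=15):
    n,l,s,c=cv2.connectedComponentsWithStats(m,connectivity=8)
    return [(s[i,4],c[i].round(1).tolist(),s[i,:4].tolist(),l==i) for i in range(1,n) if s[i,4]>=amin]
E
python3 - <<'E'
from h import *
import pickle
D=pickle.load(open('d0.pkl','rb'))
for cam in ['top','scene']:
  for c in ['red','green','blue','white']:
    print(cam,c,[(b[0],b[1],b[2]) for b in blobs(hsvmask(D[cam]['image'],c)) if b[0]<3000 ])
E
```

```text
top red [(np.int32(153), [468.9, 226.1], [459, 220, 20, 15]), (np.int32(147), [456.4, 252.3], [439, 237, 35, 34]), (np.int32(149), [216.7, 309.5], [205, 305, 25, 14]), (np.int32(211), [221.5, 323.5], [208, 314, 24, 17])]
top green [(np.int32(15), [508.0, 107.0], [501, 107, 15, 1]), (np.int32(136), [179.6, 230.3], [172, 223, 19, 17]), (np.int32(21), [211.8, 241.8], [203, 237, 15, 14]), (np.int32(41), [193.6, 245.5], [186, 239, 16, 15]), (np.int32(49), [202.2, 263.6], [185, 252, 34, 18]), (np.int32(193), [419.4, 315.4], [410, 309, 24, 19]), (np.int32(166), [425.9, 329.0], [412, 318, 25, 18]), (np.int32(2147), [324.1, 456.6], [269, 434, 116, 46])]
top blue [(np.int32(126), [282.5, 195.0], [276, 188, 14, 17]), (np.int32(131), [269.7, 219.2], [252, 204, 34, 33]), (np.int32(181), [79.6, 237.6], [72, 231, 16, 14]), (np.int32(149), [283.7, 282.6], [275, 276, 23, 18]), (np.int32(212), [290.3, 295.4], [277, 285, 25, 18])]
top white [(np.int32(123), [290.2, 158.2], [285, 151, 13, 14]), (np.int32(481), [204.0, 184.0], [178, 167, 37, 37]), (np.int32(98), [377.3, 185.3], [370, 180, 15, 12]), (np.i
[... 1355 characters left out ...]
223.8], [130, 217, 38, 16]), (np.int32(90), [241.0, 227.5], [234, 223, 15, 10]), (np.int32(125), [265.9, 245.8], [262, 236, 8, 21]), (np.int32(147), [286.1, 251.1], [273, 242, 29, 19]), (np.int32(164), [379.0, 269.4], [371, 263, 16, 14]), (np.int32(41), [379.1, 284.8], [374, 282, 12, 6]), (np.int32(1891), [20.9, 327.5], [0, 289, 73, 72]), (np.int32(183), [282.9, 304.7], [272, 290, 21, 23]), (np.int32(838), [97.1, 322.5], [79, 293, 40, 53]), (np.int32(16), [83.7, 313.1], [81, 311, 6, 5]), (np.int32(825), [361.4, 335.9], [345, 321, 39, 33]), (np.int32(743), [481.2, 359.5], [467, 339, 28, 44]), (np.int32(69), [81.9, 350.3], [75, 346, 16, 11]), (np.int32(80), [123.3, 354.6], [116, 349, 14, 13])]
```

```bash
cat > est.py <<'E'
from h import *
import pickle
def topest(D,cans=True,docks=True):
    d=D; im=d['image']; out={}
    for c in ['red','green','blue','white']:
        m=hsvmask(im,c); ys,xs=np.nonzero(m)
        if docks and c!='white':
            pass
        guess={'red':(457,253),'green':(201,253),'blue':(268,220),'white':(363,213)}[c]
        W=ray_plane(d,np.c_[xs,ys],0.0); g=ray_plane(d,guess,0)[0]
        dist=np.hypot(*(W-g).T); P=W[(dist<0.056)&(dist>0.03)]
        s=least_squares(lambda p:np.hypot(*(P-p[:2]).T)-p[2],[*g,0.045],loss='soft_l1',f_scale=0.002).x
        # line on pad
        dist=np.hypot(*(W-s[:2]).T); L=W[(dist<0.035)&(dist>0.006)]-s[:2]
        W6=ray_plane(d,np.c_[xs,ys],0.06)-s[:2]; q=np.hypot(*W6.T); Q=W6[(q>0.05)&(q<0.085)]
        a1=np.degrees(np.arctan2(*L.mean(0)[::-1])) if len(L) else None
        out['dock_'+c]=(s.round(4).tolist(),len(P),a1,np.degrees(np.arctan2(*Q.mean(0)[::-1])) if len(Q) else None)
    return out
if __name__=='__main__':
    D=pickle.load(open('d0.pkl','rb'))['top']
    for k,v in topest(D).items(): print(k,v)
    im=D['image']
    for c,g in dict(red=(219,317),green=(423,321),blue=(288,290)).items():
        m=hsvmask(im,c); ys,xs=np.nonzero(m); k=np.hypot(xs-g[0],ys-g[1])<18
        hull=cv2.convexHull(np.c_[xs,ys][k].astype(np.int32))[:,0]
        W=ray_plane(D,hull,0.07); f=fitc(W)
        b=hsvmask(im,'brass'); crop=im[g[1]-18:g[1]+18,g[0]-20:g[0]+20]
        cv2.imwrite(f'pics/z_{c}.png',cv2.cvtColor(cv2.resize(crop,None,fx=12,fy=12,interpolation=cv2.INTER_CUBIC),cv2.COLOR_RGB2BGR))
        print(c,f.round(4))
E
python3 est.py; python3 - <<'E'
import cv2,numpy as np
cv2.imwrite('pics/zz.png',cv2.resize(np.hstack([cv2.imread(f'pics/z_{c}.png') for c in('red','green','blue')]),(798,240)))
E
```

```text
dock_red ([0.5562, -0.3444, 0.042], 122, np.float64(-25.02710176501265), np.float64(-7.509454861887406))
dock_green ([0.5758, 0.3002, 0.0417], 104, np.float64(41.844436593816404), np.float64(37.27781655400163))
dock_blue ([0.6576, 0.1306, 0.0419], 111, np.float64(-37.633185290077854), np.float64(-56.58771055803532))
dock_white ([0.668, -0.1122, 0.0421], 205, np.float64(-31.740610592543806), np.float64(-49.56639522650321))
red [0.4097 0.2386 0.0304]
green [ 0.3862 -0.2334  0.0304]
blue [0.4703 0.077  0.0307]
```

View pics/zz.png

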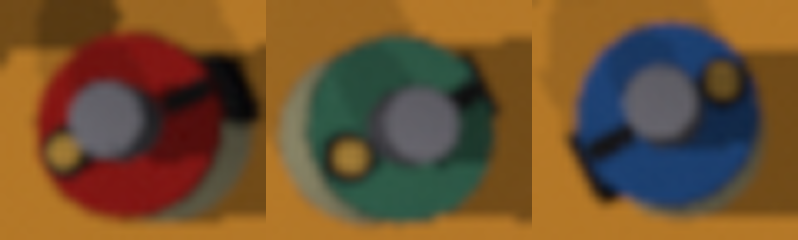

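```bash
cat >> h.py <<'E'
from scipy.spatial.transform import Rotation as Rot
def pose():
    s=status.get_state(); q=s['orientation']; R=Rot.from_quat([q[1],q[2],q[3],q[0]]).as_matrix()
    return s,np.array(s['eef_pos']),R
def go(x=None,y=None,z=None,yaw=None):
    s,p,R=pose(); T=np.array([p[0] if x is None else x,p[1] if y is None else y,p[2] if z is None else z])
    cur=np.degrees(np.arctan2(R[1,0],R[0,0])); 
    print('t',round(s['time_s'],2),'p',p.round(4),'yaw',round(cur,2),'tilt',np.degrees(np.arccos(-R[2,2])).round(2),'q6',np.round(s['q'][[0,5]],2),'w',round(s['gripper_width'],4),'F',np.round(s['ft_force'],1))
    d=R.T@(T-p)/0.05
    print(' units now dx,dy,dz',d.round(3),' |xy| m',np.hypot(*(T-p)[:2]).round(4))
    if yaw is not None:
        dw=(yaw-cur+180)%360-180
        print(' turn units',round(-dw/6,3),'(alt)',round(-(dw-np.sign(dw)*360)/6,2))
        a=np.radians(yaw); Rn=np.array([[np.cos(a),np.sin(a),0],[np.sin(a),-np.cos(a),0],[0,0,-1]])
        print(' units if turned first',(Rn.T@(T-p)/0.05).round(3))
def wray(d,p,R,uv,z):
    uv=np.atleast_2d(uv).astype(float); K=d['mtx']; H=d['hand_eye']
    v=(uv-[K[0,2],K[1,2]])/[K[0,0],K[1,1]]; r=np.linalg.norm(v,axis=1); r=np.maximum(r,1e-9)
    dc=np.c_[v*(np.sin(r)/r)[:,None],np.cos(r)]
    dw=dc@(R@H[:3,:3]).T; c=p+R@H[:3,3]
    return (c+dw*((z-c[2])/dw[:,2])[:,None])[:,:2]
def wproj(d,p,R,X):
    H=d['hand_eye']; K=d['mtx']
    Xc=H[:3,:3].T@(R.T@(np.asarray(X,float)-p)-H[:3,3]); th=np.arctan2(np.hypot(*Xc[:2]),Xc[2]); n=Xc[:2]/max(np.hypot(*Xc[:2]),1e-9)
    return n*th*K[0,0]+[K[0,2],K[1,2]]
def wsnap(fn):
    s,p,R=pose(); d=snap('wrist',fn+'.png'); import pickle; pickle.dump((d,p,R),open(fn+'.pkl','wb')); return d,p,R
E
python3 -c "
from h import *
go(.432,.183,.214,112)"
```

```text
t 0.15 p [0.1797 0.6762 0.2134] yaw 165.11 tilt 0.05 q6 [ 1.28 -0.03] w 0.0913 F [-0.7 -0.2  0.6]
 units now dx,dy,dz [-7.410e+00 -8.238e+00 -5.000e-03]  |xy| m 0.554
 turn units 8.852 (alt) -51.15
 units if turned first [-1.1036e+01  9.8300e-01 -1.1000e-02]
```

Call:
play_rows(series=[[100, -0.2, -0.25, 0, 0], [100, -0.5, -0.55, 0, 0], [100, -0.5, -0.55, 0, 0], [100, -0.5, -0.55, 0, 0], [100, -0.5, -0.55, 0, 0], [100, -0.5, -0.55, 0, 0], [100, -0.5, -0.55, 0, 0], [100, -0.5, -0.55, 0, 0], [100, -0.5, -0.55, 0, 0], [100, -0.5, -0.55, 0, 0]])

```text
time_s: 1.15
eef_pos: [0.3403, 0.3626, 0.2138]
orientation: [0.0, 0.13, 0.992, -0.0]
ft_force: [0.3, 0.2, 0.4]
gripper_width: 0.0913
```

Call:
play_rows(series=[[100, -0.5, -0.55, 0, 0], [100, -0.5, -0.55, 0, 0], [100, -0.5, -0.55, 0, 0], [100, -0.5, -0.55, 0, 0], [100, -0.5, -0.55, 0, 0], [100, -0.2, -0.29, 0, 1], [100, 0, 0, 0, 1], [100, 0, 0, 0, 1], [100, 0, 0, 0, 1], [100, 0, 0, 0, 1]])

```text
time_s: 2.15
eef_pos: [0.4309, 0.1825, 0.2137]
orientation: [-0.0, 0.384, 0.923, -0.0]
ft_force: [-0.1, -0.5, -1.1]
gripper_width: 0.0912
```

Call:
play_rows(series=[[100, 0, 0, 0, 1], [100, 0, 0, 0, 1], [100, 0, 0, 0, 1], [100, 0, 0, 0, 0.85], [100, 0, 0, 0, 0], [100, 0, 0, 0, 0]])

```text
time_s: 2.75
eef_pos: [0.4312, 0.1829, 0.2138]
orientation: [0.0, 0.558, 0.83, -0.0]
ft_force: [-0.2, 0.3, -1.2]
gripper_width: 0.0915
```

```bash
python3 -c "
from h import *
go(.432,.183,.214,112)
wsnap('w1')
snap('top','top1.png')"; mv w1.png pics 2>/dev/null; ls pics
```

```text
t 2.75 p [0.4312 0.1829 0.2138] yaw 112.16 tilt 0.0 q6 [ 0.35 -0.04] w 0.0915 F [-0.2  0.3 -1.2]
 units now dx,dy,dz [-0.004  0.015 -0.003]  |xy| m 0.0008
 turn units 0.027 (alt) -59.97
 units if turned first [-0.003  0.015 -0.003]
scene0.png
top0.png
top1.png
topz.png
w1.png
wrist0.png
z_blue.png
z_green.png
z_red.png
zz.png
```

View pics/w1.png

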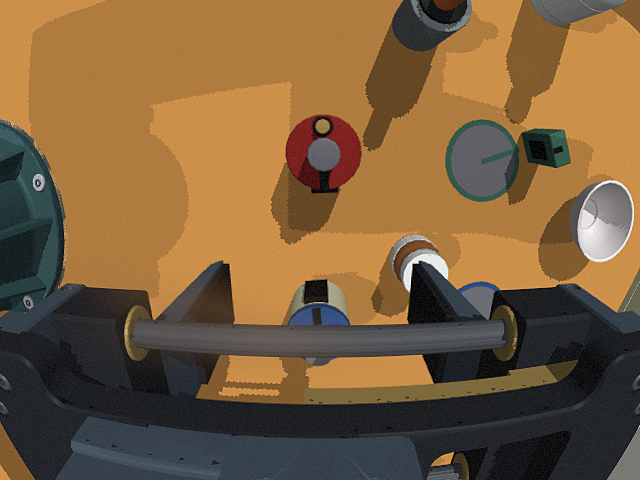

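Wrist view: red lid at (323,153) with stud at (322,126) and window below, green dock at (482,160) with post at (545,148), and blue can partly behind the bar at (318,320). I'll measure the red can and the green dock.

```bash
cat > wm.py <<'E'
from h import *
def wmask(im,c):
    h=cv2.cvtColor(im,cv2.COLOR_RGB2HSV); H,S,V=[a.astype(int) for a in cv2.split(h)]
    if c=='red': m=((H<6)|(H>172))&(S>140)&(V>50)
    if c=='green': m=(H>68)&(H<92)&(S>80)&(V>30)
    if c=='blue': m=(H>100)&(H<125)&(S>110)&(V>50)
    if c=='white': m=(S<40)&(V>150)
    if c=='grey': m=(S<45)&(V>60)&(V<150)
    if c=='brass': m=(H>15)&(H<30)&(S>120)&(V>110)
    return m
def can(cap,c,g):
    """g=guess xy"""
    d,p,R=cap; im=d['image']; o={}
    yy,xx=np.nonzero(wmask(im,c)); W=wray(d,p,R,np.c_[xx,yy],0.07); k=np.hypot(*(W-g).T)<0.045
    hull=cv2.convexHull(np.c_[xx,yy][k].astype(np.int32))[:,0]
    o['lid']=fitc(wray(d,p,R,hull,0.07))
    g2=o['lid'][:2]
    uv=wproj(d,p,R,[*g2,0.104])
    yy,xx=np.nonzero(wmask(im,'grey')); W=wray(d,p,R,np.c_[xx,yy],0.104); k=np.hypot(*(W-g2).T)<0.016
    if k.sum()>5:
        hull=cv2.convexHull(np.c_[xx,yy][k].astype(np.int32))[:,0]; o['knob']=fitc(wray(d,p,R,hull,0.104))
    yy,xx=np.nonzero(wmask(im,'brass')); W=wray(d,p,R,np.c_[xx,yy],0.078); r=np.hypot(*(W-g2).T); k=(r<0.031)&(r>0.012)
    if k.sum()>5:
        st=W[k].mean(0); o['stud']=st; v=(o['knob'][:2] if 'knob' in o else g2)-st; v=g2-st; o['yaw']=np.degrees(np.arctan2(v[1],v[0])); o['rad']=np.hypot(*v)
    for a,b in o.items(): print('  ',c,a,np.round(b,4))
    return o
def dock(cap,c,g):
    d,p,R=cap; im=d['image']
    yy,xx=np.nonzero(wmask(im,c)); UV=np.c_[xx,yy]; W=wray(d,p,R,UV,0.0); r=np.hypot(*(W-g).T); P=W[(r<0.054)&(r>0.034)]
    s=least_squares(lambda q:np.hypot(*(P-q[:2]).T)-q[2],[*g,0.044],loss='soft_l1',f_scale=0.001).x
    r=np.hypot(*(W-s[:2]).T); L=W[(r<0.037)&(r>0.004)]-s[:2]
    W6=wray(d,p,R,UV,0.03)-s[:2]; q=np.hypot(*W6.T); Q=W6[(q>0.048)&(q<0.085)]
    ang=lambda v:round(float(np.degrees(np.arctan2(v[1],v[0]))),1)
    print('  dock',c,s.round(4),'n',len(P),'line ang',ang(L.mean(0)) if len(L) else None,len(L),'far line',ang(L[np.hypot(*L.T)>0.02].mean(0)) if (np.hypot(*L.T)>0.02).any() else None,'post',ang(Q.mean(0)) if len(Q) else None)
E
python3 - <<'E'
from wm import *; import pickle
cap=pickle.load(open('w1.pkl','rb'))
can(cap,'red',[.41,.239]); can(cap,'blue',[.47,.077]); dock(cap,'green',[.576,.3])
E
```

```text
red lid [0.4095 0.2415 0.0316]
   red knob [0.4094 0.2417 0.0124]
   red stud [0.4006 0.2617]
   red yaw -66.4209
   red rad 0.0221
   blue lid [0.4713 0.0811 0.0317]
   blue knob [0.4709 0.082  0.0153]
   blue stud [0.4875 0.0598]
   blue yaw 127.1945
   blue rad 0.0267
  dock green [0.5758 0.3015 0.0428] n 990 line ang 41.4 121 far line 41.6 post 60.3
```

```bash
python3 -c "
from h import *
go(.4095,.2416,.075,113.6)"
```

```text
t 2.85 p [0.4314 0.1831 0.2139] yaw 112.13 tilt 0.0 q6 [ 0.35 -0.03] w 0.0909 F [ 1.5 -0.3  0.3]
 units now dx,dy,dz [1.25  0.035 2.778]  |xy| m 0.0625
 turn units -0.245 (alt) 59.75
 units if turned first [1.248 0.067 2.778]
```

Call:
play_rows(series=[[80, 0.4, 0.02, 0, -0.25], [70, 0.45, 0.02, 0, 0], [60, 0.4, 0.02, 0.2, 0], [60, 0, 0, 0.5, 0], [60, 0, 0, 0.6, 0], [60, 0, 0, 0.6, 0], [60, 0, 0, 0.5, 0], [60, 0, 0, 0.38, 0], [60, 0, 0, 0, 0], [60, 0, 0, 0, 0]])

```text
time_s: 3.85
eef_pos: [0.4099, 0.242, 0.0752]
orientation: [-0.0, 0.548, 0.837, -0.0]
ft_force: [0.5, -0.2, -0.5]
gripper_width: 0.0549
```

```bash
python3 -c "
from h import *
go(.4095,.2416,.075,113.6)
wsnap('w2')"
```

```text
t 3.85 p [0.4099 0.242  0.0752] yaw 113.56 tilt 0.03 q6 [0.48 0.07] w 0.0549 F [ 0.5 -0.2 -0.5]
 units now dx,dy,dz [-0.003 -0.011  0.005]  |xy| m 0.0006
 turn units -0.006 (alt) 59.99
 units if turned first [-0.003 -0.011  0.005]
```

View pics/w2.png

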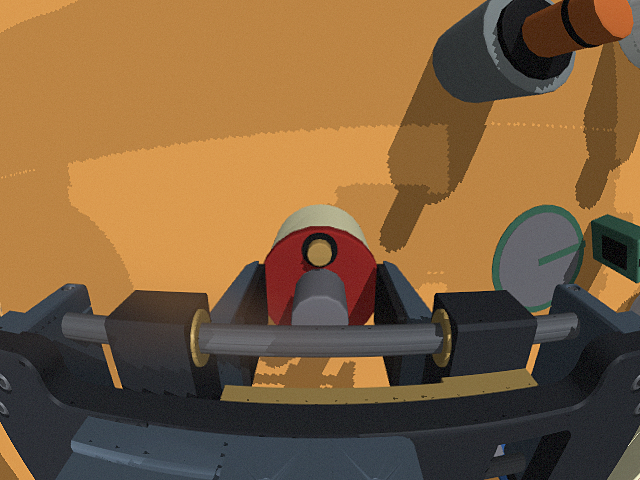

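Knob sits between the jaws. Gripping and lifting.

Call:
play_rows(newtons=30, series=[[0, 0, 0, 0, 0], [0, 0, 0, 0, 0], [0, 0, 0, 0, 0], [0, 0, 0, 0, 0], [0, 0, 0, -0.2, 0], [0, 0, 0, -0.5, 0], [0, 0, 0, -0.7, 0], [0, 0, 0, -0.7, 0], [0, 0, 0, -0.7, 0], [0, 0, 0, -0.4, 0]])

```text
time_s: 4.9
eef_pos: [0.4104, 0.2423, 0.2383]
orientation: [0.001, 0.548, 0.836, 0.001]
ft_force: [1.1, 0.6, -3.3]
gripper_width: 0.0251
```

```bash
python3 -c "
from h import *
go(.675,-.397,.235,156)"
```

```text
t 4.9 p [0.4104 0.2423 0.2383] yaw 113.52 tilt 0.17 q6 [0.48 0.07] w 0.0251 F [ 1.1  0.6 -3.3]
 units now dx,dy,dz [-13.835  -0.25    0.062]  |xy| m 0.6919
 turn units -7.08 (alt) 52.92
 units if turned first [-10.035  -9.527   0.065]
```

Call:
play_rows(series=[[0, -0.2, 0, 0, 0], [0, -0.4, 0, 0, 0], [0, -0.6, 0, 0, 0], [0, -0.7, 0, 0, 0], [0, -0.7, 0, 0, 0], [0, -0.7, 0, 0, 0], [0, -0.7, 0, 0, 0], [0, -0.7, 0, 0, 0], [0, -0.7, 0, 0, 0], [0, -0.7, 0, 0, 0]])

```text
time_s: 5.9
eef_pos: [0.531, -0.0397, 0.2335]
orientation: [-0.001, 0.548, 0.836, -0.0]
ft_force: [1.3, -0.2, -2.5]
gripper_width: 0.0252
```

Call:
play_rows(series=[[0, -0.7, 0, 0, 0], [0, -0.7, 0, 0, 0], [0, -0.7, 0, 0, 0], [0, -0.7, 0, 0, 0], [0, -0.7, 0, 0, 0], [0, -0.7, 0, 0, 0], [0, -0.7, -0.1, 0, 0], [0, -0.7, -0.1, 0, 0], [0, -0.7, -0.05, 0, 0], [0, -0.6, 0, 0, 0]])

```text
time_s: 6.9
eef_pos: [0.6567, -0.3613, 0.2328]
orientation: [-0.001, 0.548, 0.836, -0.0]
ft_force: [1.2, 0.4, -1.7]
gripper_width: 0.0251
```

Call:
play_rows(series=[[0, -0.5, 0, 0, 0], [0, -0.34, 0, 0, 0], [0, -0.1, 0, 0, -0.5], [0, 0, 0, 0, -1], [0, 0, 0, 0, -1], [0, 0, 0, 0, -1], [0, 0, 0, 0, -1], [0, 0, 0, 0, -1], [0, 0, 0, 0, -1], [0, 0, 0, 0, -0.58]])

```text
time_s: 7.9
eef_pos: [0.6752, -0.4025, 0.2326]
orientation: [-0.001, 0.206, 0.979, 0.0]
ft_force: [-0.4, 0.2, -2.7]
gripper_width: 0.0257
```

```bash
python3 -c "
from h import *
go(.675,-.397,.235,156)
wsnap('w3')"
```

```text
t 7.9 p [ 0.6752 -0.4025  0.2326] yaw 156.22 tilt 0.15 q6 [-0.57 -1.72] w 0.0257 F [-0.4  0.2 -2.7]
 units now dx,dy,dz [ 0.048  0.098 -0.047]  |xy| m 0.0055
 turn units 0.037 (alt) -59.96
 units if turned first [ 0.049  0.098 -0.047]
```

View pics/w3.png

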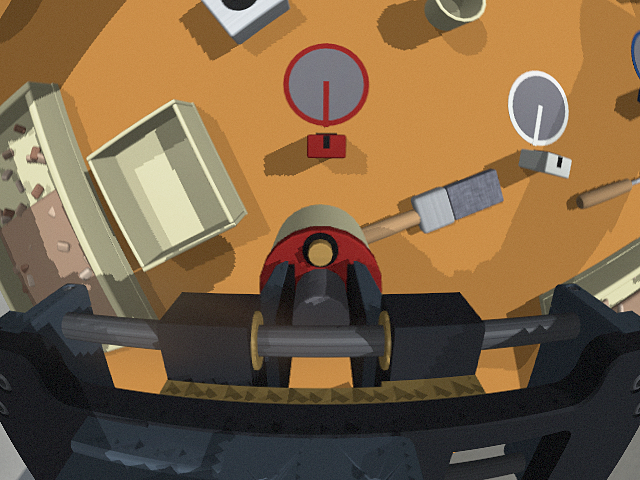

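Red dock sits at (326,83) with its line and post straight below, so its yaw is close to the tool's. The can's stud at (320,250) lies on the tool axis, so it hasn't slipped.

```bash
python3 - <<'E'
from wm import *; import pickle
cap=pickle.load(open('w3.pkl','rb'))
dock(cap,'red',[.556,-.3444]); dock(cap,'white',[.668,-.112])
d,p,R=cap
# zero stud/pose
print(wray(d,p,R,[[326,147],[326,134],[326,83]],.06))
# held can: lid fit in carry height
lift=.2326-.0752
im=d['image'];yy,xx=np.nonzero(wmask(im,'brass')); W=wray(d,p,R,np.c_[xx,yy],.078+lift); k=np.hypot(*(W-p[:2]).T)<.035
v=W[k].mean(0)-p[:2]; print('stud rel',v,np.hypot(*v),np.degrees(np.arctan2(v[1],v[0])))
E
```

```text
dock red [ 0.5557 -0.3438  0.0428] n 1190 line ang -24.5 165 far line -24.9 post -24.1
  dock white [ 0.6666 -0.1115  0.0427] n 942 line ang -30.1 132 far line -30.6 post -52.5
[[ 0.6167565  -0.37128736]
 [ 0.6057656  -0.36647391]
 [ 0.56242572 -0.34744948]]
stud rel [-0.01490865  0.00542681] 0.015865624566409633 159.99826704240127
```

```bash
python3 -c "
from h import *
go(.5557,-.3438,.0755,155.6)"
```

```text
t 7.95 p [ 0.6752 -0.4025  0.2327] yaw 156.36 tilt 0.15 q6 [-0.57 -1.73] w 0.0256 F [ 1.4  0.1 -2.4]
 units now dx,dy,dz [2.653 0.116 3.15 ]  |xy| m 0.1332
 turn units 0.127 (alt) -59.87
 units if turned first [2.662 0.081 3.143]
```

Call:
play_rows(series=[[0, 0, 0, 0, 0.13], [0, 0.4, 0.02, 0, 0], [0, 0.6, 0.02, 0, 0], [0, 0.6, 0.02, 0, 0], [0, 0.6, 0.02, 0, 0], [0, 0.46, 0, 0, 0], [0, 0, 0, 0.3, 0], [0, 0, 0, 0.6, 0], [0, 0, 0, 0.6, 0], [0, 0, 0, 0.6, 0]])

```text
time_s: 8.95
eef_pos: [0.5574, -0.343, 0.1279]
orientation: [-0.0, 0.216, 0.976, 0.0]
ft_force: [-0.7, -0.3, -2.4]
gripper_width: 0.0259
```

```bash
python3 -c "
from h import *
go(.5557,-.3438,.0755,155.6)"
```

```text
t 8.95 p [ 0.5574 -0.343   0.1279] yaw 155.09 tilt 0.01 q6 [-0.59 -1.72] w 0.0259 F [-0.7 -0.3 -2.4]
 units now dx,dy,dz [ 0.024 -0.03   1.048]  |xy| m 0.0019
 turn units -0.086 (alt) 59.91
 units if turned first [ 0.024 -0.029  1.048]
```

Call:
play_rows(series=[[0, 0.02, -0.03, 0.4, -0.09], [0, 0, 0, 0.3, 0], [0, 0, 0, 0.15, 0], [0, 0, 0, 0.1, 0], [0, 0, 0, 0.05, 0], [0, 0, 0, 0, 0]])

```text
time_s: 9.55
eef_pos: [0.5562, -0.3439, 0.0804]
orientation: [0.0, 0.21, 0.978, -0.0]
ft_force: [-0.4, -0.0, -2.5]
gripper_width: 0.0252
```

```bash
python3 -c "
from h import *
go(.5557,-.3438,.0755,155.6)"
```

```text
t 9.55 p [ 0.5562 -0.3439  0.0804] yaw 155.74 tilt 0.04 q6 [-0.59 -1.74] w 0.0252 F [-0.4 -0.  -2.5]
 units now dx,dy,dz [ 0.01  -0.003  0.097]  |xy| m 0.0005
 turn units 0.024 (alt) -59.98
 units if turned first [ 0.01  -0.003  0.097]
```

Call:
play_rows(series=[[0, 0.01, 0, 0.05, 0], [0, 0, 0, 0.04, 0], [0, 0, 0, 0, 0]])

```text
time_s: 9.85
eef_pos: [0.5554, -0.3434, 0.0754]
orientation: [-0.0, 0.21, 0.978, -0.0]
ft_force: [0.0, -0.5, -3.0]
gripper_width: 0.0253
```

Call:
play_rows(series=[[20, 0, 0, 0, 0], [40, 0, 0, 0, 0], [60, 0, 0, 0, 0], [60, 0, 0, 0, 0], [60, 0, 0, -0.2, 0], [60, 0, 0, -0.5, 0], [60, 0, 0, -0.6, 0], [60, 0, 0, -0.6, 0], [60, 0, 0, -0.6, 0], [60, 0, 0, -0.2, 0]])

```text
time_s: 10.85
eef_pos: [0.5567, -0.3443, 0.2145]
orientation: [0.002, 0.21, 0.978, -0.001]
ft_force: [1.4, -0.7, -0.3]
gripper_width: 0.0548
```

Call:
play_rows(series=[[60, -0.5, 0, 0, 0], [60, -0.6, 0, 0, 0], [60, -0.5, 0, 0, 0], [60, 0, 0, 0, 0]])

```text
time_s: 11.25
eef_pos: [0.6302, -0.3771, 0.2101]
orientation: [0.0, 0.21, 0.978, -0.0]
ft_force: [-0.6, 0.2, -0.3]
gripper_width: 0.0549
```

```bash
python3 - <<'E'
from wm import *
cap=wsnap('w4')
o=can(cap,'red',np.array([.556,-.344]))
snap('top','top4.png')
go(.421,-.305,.214,116)
d=dict(zip('dpR',cap))
print(blobs((wmask(cap[0]['image'],'green')*255).astype(np.uint8),100)[0][:3])
E
```

```text
red lid [ 0.5562 -0.3435  0.037 ]
   red knob [ 0.5552 -0.3438  0.0124]
   red stud [ 0.5353 -0.3351]
   red yaw -21.9043
   red rad 0.0225
t 11.35 p [ 0.628  -0.3761  0.2097] yaw 155.76 tilt 0.07 q6 [-0.57 -1.72] w 0.0547 F [ 0.2  0.9 -0.6]
 units now dx,dy,dz [ 4.359 -0.404 -0.08 ]  |xy| m 0.2189
 turn units 6.627 (alt) -53.37
 units if turned first [ 3.092 -3.098 -0.085]Traceback (most recent call last):
  File "<stdin>", line 7, in <module>
IndexError: list index out of range
```

View pics/w4.png

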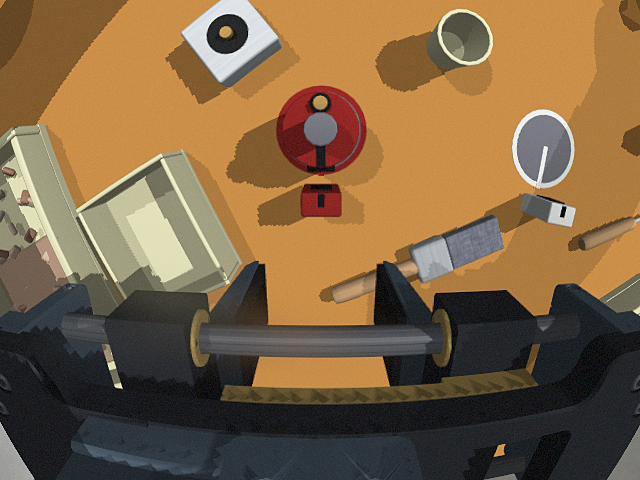

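View pics/top4.png

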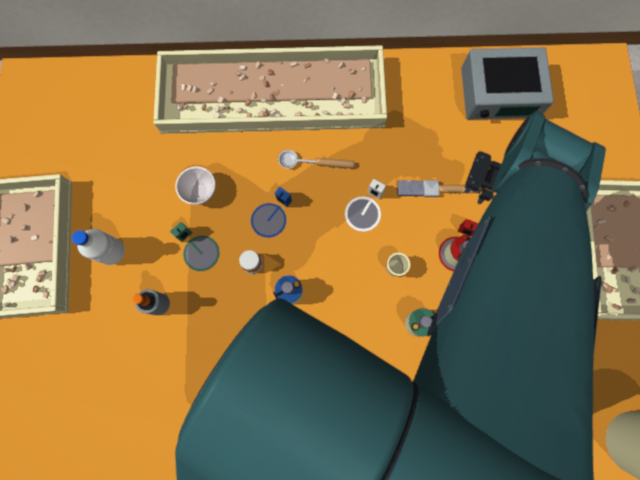

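Red is docked: stud (320,102), bar and post (321,200) line up, centre within 1 mm, yaw ≈ -23.6°. Now green.

Call:
play_rows(series=[[70, 0.3, -0.04, 0, 0], [80, 0.6, -0.06, 0, 0.5], [80, 0, 0, 0, 1], [80, 0, 0, 0, 1], [80, 0, 0, 0, 1], [80, 0, 0, 0, 1], [80, 0, 0, 0, 1], [80, 0, 0, 0, 1], [80, 0, 0, 0, 0.13], [80, 0, 0, 0, 0]])

```text
time_s: 12.35
eef_pos: [0.5847, -0.3621, 0.2105]
orientation: [-0.0, 0.529, 0.849, -0.0]
ft_force: [0.3, 0.4, 0.0]
gripper_width: 0.0732
```

```bash
python3 - <<'E'
from wm import *; import pickle
go(.421,-.305,.214,116)
cap=pickle.load(open('w4.pkl','rb'))
print('zero',wray(*cap,[[227,34]],.048))
E
```

```text
t 12.35 p [ 0.5847 -0.3621  0.2105] yaw 116.1 tilt 0.02 q6 [-0.59 -1.04] w 0.0732 F [0.3 0.4 0. ]
 units now dx,dy,dz [ 2.466 -2.438 -0.07 ]  |xy| m 0.1734
 turn units 0.017 (alt) -59.98
 units if turned first [ 2.462 -2.442 -0.071]
zero [[ 0.4378847  -0.38288786]]
```

Call:
play_rows(series=[[80, 0.3, -0.3, 0, 0], [80, 0.45, -0.45, 0, 0], [80, 0.5, -0.5, 0, 0], [80, 0.5, -0.5, 0, 0], [80, 0.45, -0.45, 0, 0], [80, 0.26, -0.24, 0, 0], [80, 0, 0, 0, 0], [80, 0, 0, 0, 0]])

```text
time_s: 13.15
eef_pos: [0.4221, -0.3055, 0.2108]
orientation: [0.0, 0.53, 0.848, -0.0]
ft_force: [-0.1, -0.7, -0.1]
gripper_width: 0.0725
```

```bash
python3 - <<'E'
from wm import *; import pickle
cap=wsnap('w5')
o=can(cap,'green',np.array([.386,-.233]))
a=np.degrees(np.arctan2(*(o['knob'][:2]-o['stud'])[::-1])); print(a)
go(*o['knob'][:2],.075,a+180)
E
```

```text
green lid [ 0.386  -0.2334  0.0316]
   green knob [ 0.3859 -0.2331  0.0125]
   green stud [ 0.3763 -0.2138]
   green yaw -63.7693
   green rad 0.0219
-63.631827871435846
t 13.2 p [ 0.4225 -0.3057  0.2108] yaw 116.04 tilt 0.05 q6 [-0.67 -1.13] w 0.073 F [-0.2 -0.4  0.3]
 units now dx,dy,dz [ 1.627 -0.022  2.714]  |xy| m 0.0812
 turn units -0.055 (alt) 59.95
 units if turned first [ 1.625 -0.012  2.715]
```

View pics/w5.png

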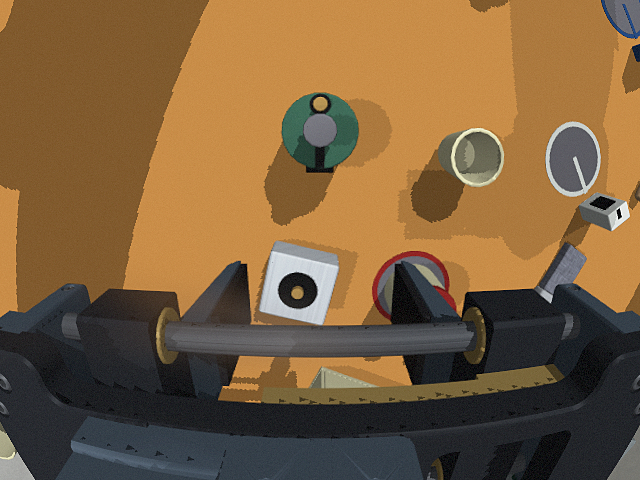

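Call:
play_rows(series=[[70, 0.4, 0, 0, -0.05], [65, 0.6, -0.01, 0, 0], [60, 0.5, -0.01, 0, 0], [60, 0.13, 0, 0.3, 0], [60, 0, 0, 0.5, 0], [60, 0, 0, 0.6, 0], [60, 0, 0, 0.6, 0], [60, 0, 0, 0.4, 0], [60, 0, 0, 0.3, 0], [60, 0, 0, 0, 0]])

```text
time_s: 14.2
eef_pos: [0.3847, -0.2322, 0.0737]
orientation: [-0.002, 0.527, 0.85, 0.0]
ft_force: [-0.1, 1.0, 0.4]
gripper_width: 0.0548
```

```bash
python3 - <<'E'
from wm import *; import pickle
go(.3859,-.2332,.075,116.3)
cap=pickle.load(open('w5.pkl','rb'));print('zero',wray(*cap,[[297,293]],.048))
wsnap('w6')
E
```

```text
t 14.2 p [ 0.3847 -0.2322  0.0737] yaw 116.33 tilt 0.18 q6 [-0.59 -1.05] w 0.0548 F [-0.1  1.   0.4]
 units now dx,dy,dz [-0.029  0.012 -0.027]  |xy| m 0.0016
 turn units 0.005 (alt) -59.99
 units if turned first [-0.029  0.012 -0.027]
zero [[ 0.43426421 -0.3828997 ]]
```

View pics/w6.png

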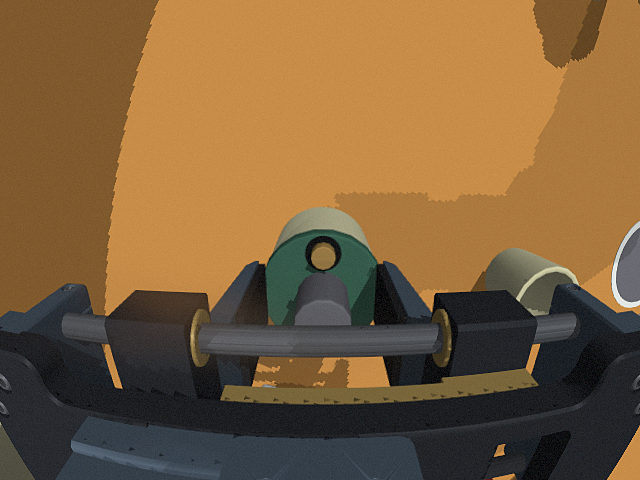

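Call:
play_rows(newtons=30, series=[[0, -0.01, 0, 0, 0], [0, 0, 0, 0, 0], [0, 0, 0, 0, 0], [0, 0, 0, 0, 0], [0, 0, 0, -0.2, 0], [0, 0, 0, -0.5, 0], [0, 0, 0, -0.7, 0], [0, 0, 0, -0.7, 0], [0, 0, 0, -0.7, 0], [0, 0, 0, -0.4, 0]])

```text
time_s: 15.25
eef_pos: [0.3855, -0.2333, 0.2388]
orientation: [0.002, 0.528, 0.849, -0.0]
ft_force: [0.3, 0.0, -2.2]
gripper_width: 0.0251
```

```bash
python3 -c "
from h import *
go(.673,.388,.235,221.5)"
```

```text
t 15.25 p [ 0.3855 -0.2333  0.2388] yaw 116.28 tilt 0.18 q6 [-0.6  -1.05] w 0.0251 F [ 0.3  0.  -2.2]
 units now dx,dy,dz [ 8.596 10.657  0.069]  |xy| m 0.6846
 turn units -17.537 (alt) 42.46
 units if turned first [-12.54    5.496   0.076]
```

Call:
play_rows(series=[[0, 0.15, 0.19, 0, 0], [0, 0.3, 0.37, 0, 0], [0, 0.42, 0.52, 0, 0], [0, 0.45, 0.56, 0, 0], [0, 0.45, 0.56, 0, 0], [0, 0.45, 0.56, 0, 0], [0, 0.45, 0.56, 0, 0], [0, 0.45, 0.56, 0, 0], [0, 0.45, 0.56, 0, 0], [0, 0.45, 0.56, 0, 0]])

```text
time_s: 16.25
eef_pos: [0.5197, 0.0601, 0.2342]
orientation: [-0.001, 0.528, 0.849, -0.0]
ft_force: [0.4, -0.4, -2.9]
gripper_width: 0.0256
```

Call:
play_rows(series=[[0, 0.45, 0.56, 0, 0], [0, 0.45, 0.56, 0, 0], [0, 0.45, 0.56, 0, 0], [0, 0.45, 0.56, 0, 0], [0, 0.45, 0.56, 0, -0.5], [0, 0, 0, 0, -1], [0, 0, 0, 0, -1], [0, 0, 0, 0, -1], [0, 0, 0, 0, -1], [0, 0, 0, 0, -1]])

```text
time_s: 17.25
eef_pos: [0.5948, 0.2213, 0.2338]
orientation: [-0.001, 0.263, 0.965, -0.001]
ft_force: [0.5, -0.4, -2.9]
gripper_width: 0.0253
```

Call:
play_rows(series=[[0, 0, 0, 0, -1], [0, 0, 0, 0, -1], [0, 0, 0, 0, -1], [0, 0, 0, 0, -1], [0, 0, 0, 0, -1], [0, 0, 0, 0, -1], [0, 0, 0, 0, -1], [0, 0, 0, 0, -1], [0, 0, 0, 0, -1], [0, 0, 0, 0, -1]])

```text
time_s: 18.25
eef_pos: [0.5948, 0.2213, 0.2339]
orientation: [-0.001, -0.255, 0.967, -0.0]
ft_force: [-0.0, 0.6, -2.1]
gripper_width: 0.0252
```

```bash
python3 -c "
from h import *
go(.673,.388,.235,221.5)"
```

```text
t 18.25 p [0.5948 0.2213 0.2339] yaw -150.48 tilt 0.13 q6 [ 0.32 -1.77] w 0.0252 F [-0.   0.6 -2.1]
 units now dx,dy,dz [-3.004  2.131 -0.028]  |xy| m 0.1842
 turn units -1.996 (alt) 58.0
 units if turned first [-3.381  1.461 -0.023]
```

Call:
play_rows(series=[[0, -0.3, 0.21, 0, 0], [0, -0.55, 0.39, 0, 0], [0, -0.6, 0.43, 0, 0], [0, -0.6, 0.43, 0, 0], [0, -0.6, 0.43, 0, 0], [0, -0.35, 0.24, 0, 0], [0, 0, 0, 0, -1], [0, 0, 0, 0, -1], [0, 0, 0, 0, 0], [0, 0, 0, 0, 0]])

```text
time_s: 19.25
eef_pos: [0.6742, 0.3876, 0.2345]
orientation: [-0.001, -0.351, 0.936, -0.0]
ft_force: [-0.5, -0.3, -1.8]
gripper_width: 0.0253
```

```bash
python3 - <<'E'
from wm import *
go(.673,.388,.235,221.5)
cap=wsnap('w7'); dock(cap,'green',[.576,.3012])
E
```

```text
t 19.25 p [0.6742 0.3876 0.2345] yaw -138.94 tilt 0.06 q6 [ 0.49 -1.8 ] w 0.0253 F [-0.5 -0.3 -1.8]
 units now dx,dy,dz [ 0.013  0.022 -0.01 ]  |xy| m 0.0013
 turn units -0.074 (alt) 59.93
 units if turned first [ 0.013  0.022 -0.01 ]
  dock green [0.5758 0.3013 0.0428] n 1105 line ang 42.1 160 far line 42.6 post 42.0
```

View pics/w7.png

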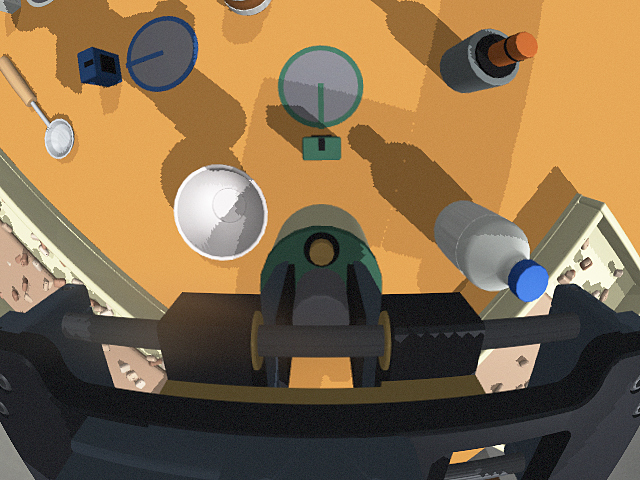

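Green dock at (321,85), post (321,148), line at 42°; can aligned. Placing.

```bash
python3 -c "
from h import *
go(.5758,.3013,.075,222.2)"
```

```text
t 19.3 p [0.6744 0.3874 0.2347] yaw -138.92 tilt 0.05 q6 [ 0.49 -1.8 ] w 0.0252 F [ 0.   0.  -2.2]
 units now dx,dy,dz [ 2.615 -0.004  3.197]  |xy| m 0.1309
 turn units -0.187 (alt) 59.81
 units if turned first [2.617 0.048 3.195]
```

Call:
play_rows(series=[[0, 0, 0, 0, -0.19], [0, 0.4, 0.01, 0, 0], [0, 0.6, 0.01, 0, 0], [0, 0.6, 0.01, 0, 0], [0, 0.6, 0.01, 0, 0], [0, 0.42, 0, 0, 0], [0, 0, 0, 0.3, 0], [0, 0, 0, 0.6, 0], [0, 0, 0, 0.6, 0], [0, 0, 0, 0.6, 0]])

```text
time_s: 20.3
eef_pos: [0.5771, 0.3004, 0.1291]
orientation: [0.0, -0.361, 0.932, 0.0]
ft_force: [0.8, 0.3, -3.3]
gripper_width: 0.0251
```

Call:
play_rows(series=[[0, 0, 0, 0.3, 0], [0, 0, 0, 0.3, 0], [0, 0, 0, 0.15, 0], [0, 0, 0, 0.1, 0], [0, 0, 0, 0, 0]])

```text
time_s: 20.8
eef_pos: [0.5769, 0.3002, 0.088]
orientation: [0.0, -0.362, 0.932, 0.0]
ft_force: [-0.2, -0.4, -2.6]
gripper_width: 0.0256
```

```bash
python3 -c "
from h import *
go(.5758,.3013,.075,222.2)"
```

```text
t 20.8 p [0.5769 0.3002 0.088 ] yaw -137.59 tilt 0.02 q6 [ 0.44 -1.87] w 0.0256 F [-0.2 -0.4 -2.6]
 units now dx,dy,dz [0.002 0.031 0.261]  |xy| m 0.0016
 turn units 0.035 (alt) -59.96
 units if turned first [0.002 0.031 0.261]
```

Call:
play_rows(series=[[0, 0, 0.03, 0.1, 0.03], [0, 0, 0, 0.1, 0], [0, 0, 0, 0.06, 0], [0, 0, 0, 0, 0], [0, 0, 0, 0, 0]])

```text
time_s: 21.3
eef_pos: [0.5761, 0.3016, 0.0756]
orientation: [0.001, -0.36, 0.933, 0.0]
ft_force: [-2.1, 0.4, 5.8]
gripper_width: 0.0253
```

```bash
python3 -c "
from h import *
go(.5758,.3013,.074,222.2)"
```

```text
t 21.3 p [0.5761 0.3016 0.0756] yaw -137.77 tilt 0.06 q6 [ 0.45 -1.86] w 0.0253 F [-2.1  0.4  5.8]
 units now dx,dy,dz [ 0.009 -0.001  0.033]  |xy| m 0.0005
 turn units 0.006 (alt) -59.99
 units if turned first [ 0.009 -0.001  0.033]
```

Contact (8 N change): the can stands on the table. Release, rise, back off to look.

Call:
play_rows(series=[[20, 0, 0, 0, 0], [40, 0, 0, 0, 0], [60, 0, 0, 0, 0], [60, 0, 0, 0, 0], [60, 0, 0, -0.2, 0], [60, 0, 0, -0.5, 0], [60, 0, 0, -0.6, 0], [60, 0, 0, -0.6, 0], [60, 0, 0, -0.6, 0], [60, 0, 0, -0.3, 0]])

```text
time_s: 22.3
eef_pos: [0.5766, 0.3016, 0.2183]
orientation: [0.002, -0.36, 0.933, 0.0]
ft_force: [-0.2, -0.1, -0.5]
gripper_width: 0.0544
```

Call:
play_rows(series=[[60, -0.5, 0, 0, 0], [60, -0.6, 0, 0, 0], [60, -0.5, 0, 0, 0], [60, 0, 0, 0, 0], [60, 0, 0, 0, 0]])

```text
time_s: 22.8
eef_pos: [0.6345, 0.3548, 0.2142]
orientation: [-0.001, -0.36, 0.933, -0.0]
ft_force: [-0.2, 0.6, -0.6]
gripper_width: 0.0545
```

```bash
python3 - <<'E'
from wm import *
cap=wsnap('w8'); o=can(cap,'green',np.array([.5758,.3013])); print(np.degrees(np.arctan2(*(o['knob'][:2]-o['stud'])[::-1])))
dock(cap,'blue',[.657,.131])
# blue view pose: yaw 118
a=np.radians(118); g=np.array([.4705,.079]); v=g-.08*np.array([np.cos(a),np.sin(a)]); print(v); go(*v,.214,118)
E
```

```text
green lid [0.576  0.2968 0.0401]
   green knob [0.5763 0.2976 0.0154]Traceback (most recent call last):
  File "<stdin>", line 2, in <module>
KeyError: 'stud'
```

View pics/w8.png

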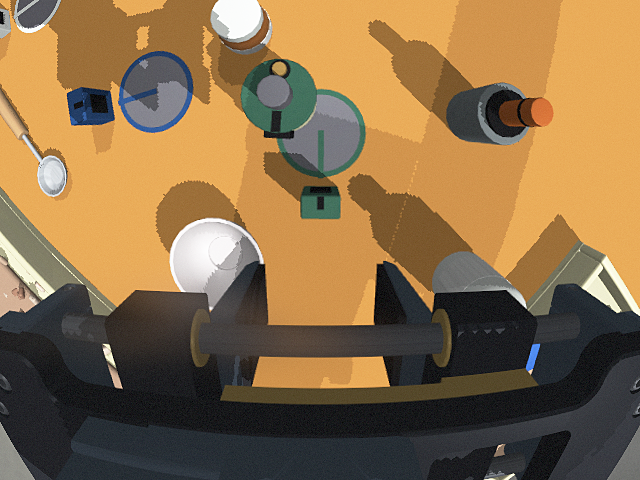

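The green can has been knocked aside: lid now at (278,95), next to the jar at (243,25), stud at (279,68). Its heading is about unchanged. I'll regrasp it.

```bash
python3 - <<'E'
from wm import *; import pickle
cap=pickle.load(open('w8.pkl','rb'))
g=wray(*cap,[[278,95]],.07)[0]; print(g)
o=can(cap,'green',g)
a=np.degrees(np.arctan2(*(o['knob'][:2]-o['stud'])[::-1])); print(a)
dock(cap,'blue',[.657,.131])
print('jar top',wray(*cap,[[238,19]],.062))
go(*o['knob'][:2],.075,a+180)
E
```

```text
[0.57568126 0.25360234]
   green lid [0.5756 0.262  0.0379]
   green knob [0.5757 0.2572 0.0122]
   green stud [0.5566 0.2508]
   green yaw 30.3608
   green rad 0.022
18.310926973672256
  dock blue [0.6575 0.1312 0.0429] n 1044 line ang -38.5 128 far line -38.5 post -21.9
jar top [[0.54657907 0.17762969]]
t 22.85 p [0.6342 0.3545 0.2143] yaw -137.76 tilt 0.07 q6 [ 0.48 -1.83] w 0.0549 F [-0.1 -1.4  0.1]
 units now dx,dy,dz [ 2.172 -0.655  2.789]  |xy| m 0.1136
 turn units 3.987 (alt) -56.01
 units if turned first [ 1.723 -1.48   2.787]
```

```bash
python3 - <<'E'
from wm import *; import pickle
cap=pickle.load(open('w8.pkl','rb'))
K=wray(*cap,[[274.5,90.5]],.104)[0]; S=wray(*cap,[[279.5,69]],.078)[0]; B=wray(*cap,[[278.5,130]],.07)[0]
L=wray(*cap,[[278,95]],.07)[0]
print(K,S,B,L)
f=lambda v:np.degrees(np.arctan2(v[1],v[0]))
print(f(B-S),f(L-S),np.hypot(*(L-S)),np.hypot(*(K-S)))
E
python3 - <<'E'
import cv2
im=cv2.imread('pics/w8.png')[40:180,210:380]; cv2.imwrite('pics/w8z.png',cv2.resize(im,None,fx=4,fy=4,interpolation=cv2.INTER_CUBIC))
E
```

```text
[0.57486396 0.25457023] [0.55865152 0.24101604] [0.59761193 0.27385963] [0.57568126 0.25360234]
40.13085539310776 36.467266254994705 0.02117609132249064 0.02113195202069879
```

View pics/w8z.png

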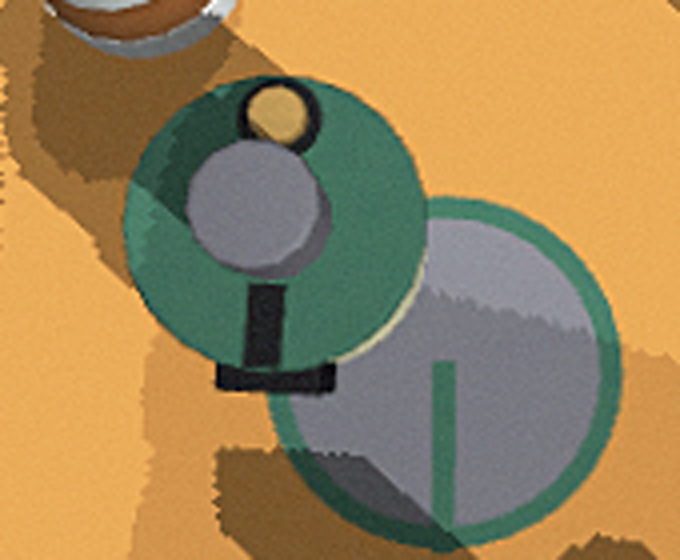

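```bash
python3 -c "
from h import *
go(.575,.2546,.075,219)"
```

```text
t 22.85 p [0.6342 0.3545 0.2143] yaw -137.76 tilt 0.07 q6 [ 0.48 -1.83] w 0.0549 F [-0.1 -1.4  0.1]
 units now dx,dy,dz [ 2.217 -0.684  2.789]  |xy| m 0.1161
 turn units 0.539 (alt) -59.46
 units if turned first [ 2.178 -0.807  2.787]
```

Call:
play_rows(series=[[60, 0.2, -0.2, 0, 0], [60, 0.4, -0.28, 0, 0], [60, 0.2, -0.2, 0, 0], [60, 0, 0, 0, 0.54], [60, 0, 0, 0, 0], [60, 0, 0, 0, 0]])

```text
time_s: 23.45
eef_pos: [0.6282, 0.3025, 0.2151]
orientation: [0.0, -0.334, 0.942, 0.0]
ft_force: [-0.6, 0.4, -0.9]
gripper_width: 0.0544
```

```bash
python3 - <<'E'
from wm import *
cap=wsnap('w9')
d,p,R=cap; im=d['image']; 
g=np.array([.575,.2546])
yy,xx=np.nonzero(wmask(im,'brass')); W=wray(d,p,R,np.c_[xx,yy],0.078); r=np.hypot(*(W-g).T); k=(r<0.03)&(r>0.014); uv=np.c_[xx,yy][k]; print('stud px',uv.mean(0),uv.std(0),'W',W[k].mean(0))
S=W[k].mean(0)
yy,xx=np.nonzero(wmask(im,'grey')); W=wray(d,p,R,np.c_[xx,yy],0.104); r=np.hypot(*(W-g).T); k=(r<0.017); hull=cv2.convexHull(np.c_[xx,yy][k].astype(np.int32))[:,0]; f=fitc(wray(d,p,R,hull,.104)); print('knob',f,hull.mean(0))
v=f[:2]-S; a=np.degrees(np.arctan2(v[1],v[0])); print(a,np.hypot(*v))
go(*f[:2],.075,a+180)
E
```

```text
stud px [314.66225166 114.53642384] [3.51701148 3.44257495] W [0.5582137 0.2396268]
knob [0.57563125 0.25311445 0.01253015] [313.17391304 143.82608696]
37.753182189420585 0.022029253335387782
t 23.5 p [0.6282 0.3027 0.2151] yaw -140.93 tilt 0.01 q6 [ 0.42 -1.84] w 0.0547 F [-0.7  0.3  0.6]
 units now dx,dy,dz [ 1.441 -0.107  2.801]  |xy| m 0.0722
 turn units 0.219 (alt) -59.78
 units if turned first [ 1.438 -0.141  2.801]
```

View pics/w9.png

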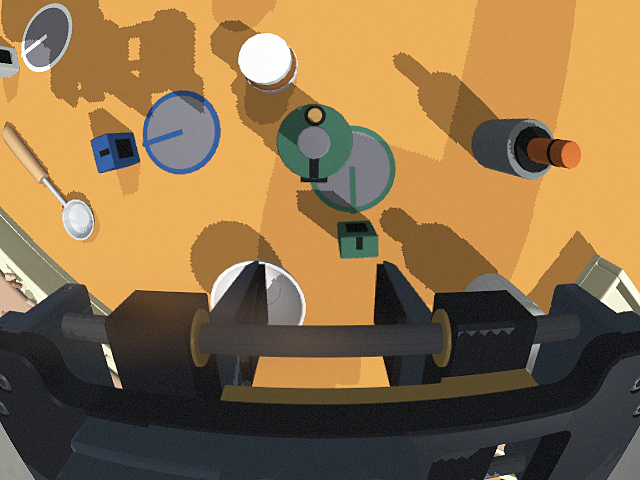

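Knob (313,144), stud (315,114): can at (0.5756, 0.2531), yaw 37.8°. Going down on it.

Call:
play_rows(series=[[60, 0.2, -0.03, 0, 0.22], [60, 0.5, -0.05, 0, 0], [60, 0.5, -0.05, 0, 0], [60, 0.24, -0.01, 0.2, 0], [60, 0, 0, 0.5, 0], [60, 0, 0, 0.6, 0], [60, 0, 0, 0.6, 0], [60, 0, 0, 0.5, 0], [60, 0, 0, 0.39, 0], [60, 0, 0, 0, 0]])

```text
time_s: 24.5
eef_pos: [0.5737, 0.2525, 0.0724]
orientation: [-0.002, -0.323, 0.946, -0.0]
ft_force: [0.1, -1.0, 0.5]
gripper_width: 0.0546
```

```bash
python3 - <<'E'
from wm import *
go(.5756,.2531,.075,217.8)
wsnap('w10')
E
```

```text
t 24.5 p [0.5737 0.2525 0.0724] yaw -142.33 tilt 0.26 q6 [ 0.38 -1.85] w 0.0546 F [ 0.1 -1.   0.5]
 units now dx,dy,dz [-0.037 -0.013 -0.052]  |xy| m 0.002
 turn units -0.022 (alt) 59.98
 units if turned first [-0.037 -0.013 -0.052]
```

View pics/w10.png

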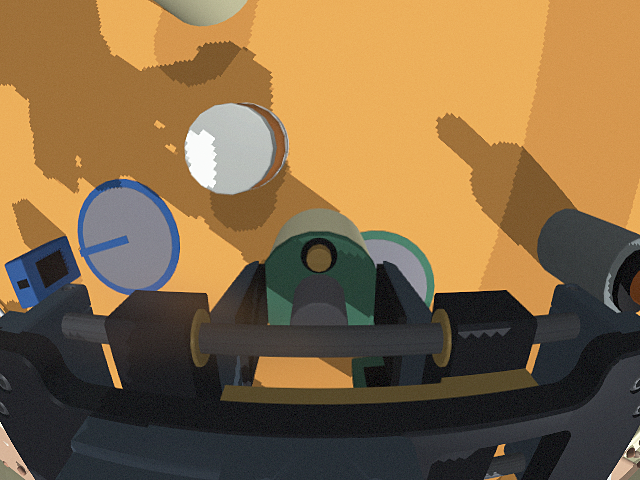

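Call:
play_rows(newtons=30, series=[[0, 0, 0, 0, 0], [0, 0, 0, 0, 0], [0, 0, 0, 0, 0], [0, 0, 0, 0, 0], [0, 0, 0, -0.2, 0], [0, 0, 0, -0.5, 0], [0, 0, 0, -0.5, 0], [0, 0, 0, -0.4, 0], [0, 0, 0, 0, 0], [0, 0, 0, 0, 0]])

```text
time_s: 25.55
eef_pos: [0.5755, 0.2532, 0.1554]
orientation: [0.0, -0.323, 0.946, 0.0]
ft_force: [0.3, -0.2, -3.7]
gripper_width: 0.0254
```

```bash
python3 - <<'E'
from wm import *
go(.5758,.3013,.075,222.2)
E
```

```text
t 25.55 p [0.5755 0.2532 0.1554] yaw -142.32 tilt 0.02 q6 [ 0.38 -1.85] w 0.0254 F [ 0.3 -0.2 -3.7]
 units now dx,dy,dz [-0.593  0.759  1.609]  |xy| m 0.0481
 turn units -0.754 (alt) 59.25
 units if turned first [-0.651  0.709  1.609]
```

Call:
play_rows(series=[[0, -0.1, 0.13, 0, 0], [0, -0.25, 0.32, 0, 0], [0, -0.24, 0.31, 0, -0.4], [0, 0, 0, 0, -0.35], [0, 0, 0, 0.3, 0], [0, 0, 0, 0.5, 0], [0, 0, 0, 0.4, 0], [0, 0, 0, 0.2, 0], [0, 0, 0, 0, 0], [0, 0, 0, 0, 0]])

```text
time_s: 26.55
eef_pos: [0.5759, 0.3016, 0.0855]
orientation: [0.0, -0.36, 0.933, 0.0]
ft_force: [0.2, 0.5, -2.4]
gripper_width: 0.0254
```

```bash
python3 - <<'E'
from wm import *
go(.5758,.3013,.0745,222.2)
E
```

```text
t 26.55 p [0.5759 0.3016 0.0855] yaw -137.82 tilt 0.0 q6 [ 0.45 -1.86] w 0.0254 F [ 0.2  0.5 -2.4]
 units now dx,dy,dz [ 0.006 -0.003  0.221]  |xy| m 0.0003
 turn units -0.003 (alt) 60.0
 units if turned first [ 0.006 -0.003  0.221]
```

Call:
play_rows(series=[[0, 0, 0, 0.1, 0], [0, 0, 0, 0.08, 0], [0, 0, 0, 0.04, 0], [0, 0, 0, 0, 0]])

```text
time_s: 26.95
eef_pos: [0.5766, 0.3017, 0.0761]
orientation: [0.001, -0.36, 0.933, 0.0]
ft_force: [-5.3, -2.5, 16.7]
gripper_width: 0.0252
```

Call:
play_rows(series=[[20, 0, 0, 0, 0], [40, 0, 0, 0, 0], [60, 0, 0, 0, 0], [60, 0, 0, 0, 0], [60, 0, 0, -0.2, 0], [60, 0, 0, -0.5, 0], [60, 0, 0, -0.6, 0], [60, 0, 0, -0.6, 0], [60, 0, 0, -0.6, 0], [60, 0, 0, -0.3, 0]])

```text
time_s: 27.95
eef_pos: [0.5767, 0.3018, 0.2178]
orientation: [0.002, -0.36, 0.933, 0.0]
ft_force: [0.5, 0.2, 0.5]
gripper_width: 0.0546
```

Call:
play_rows(series=[[60, -0.5, 0, 0, 0], [60, -0.6, 0, 0, 0], [60, -0.5, 0, 0, 0], [60, 0, 0, 0, 0], [60, 0, 0, 0, 0]])

```text
time_s: 28.45
eef_pos: [0.6346, 0.3549, 0.2137]
orientation: [-0.001, -0.36, 0.933, -0.0]
ft_force: [-0.5, -0.0, -0.2]
gripper_width: 0.0552
```

```bash
cat >> wm.py <<'E'
def can2(cap,g):
    d,p,R=cap; im=d['image']; g=np.array(g)
    yy,xx=np.nonzero(wmask(im,'grey')); W=wray(d,p,R,np.c_[xx,yy],0.104); r=np.hypot(*(W-g).T); k=(r<0.018); hull=cv2.convexHull(np.c_[xx,yy][k].astype(np.int32))[:,0]; f=fitc(wray(d,p,R,hull,.104))
    yy,xx=np.nonzero(wmask(im,'brass')); W=wray(d,p,R,np.c_[xx,yy],0.078); r=np.hypot(*(W-f[:2]).T); k=(r<0.03)&(r>0.014); uv=np.c_[xx,yy][k]
    print('  knob',f.round(4),hull.mean(0).round(0),'n brass',k.sum())
    if k.sum()<10: return f[:2],None,None
    S=W[k].mean(0); v=f[:2]-S; a=np.degrees(np.arctan2(v[1],v[0])); print('  stud',S.round(4),uv.mean(0).round(0),'yaw',a.round(1),'r',np.hypot(*v).round(4))
    return f[:2],S,a
E
python3 - <<'E'
from wm import *
cap=wsnap('w11'); can2(cap,[.5758,.3013]); dock(cap,'blue',[.6575,.1312])
a=np.radians(118); g=np.array([.4705,.079]); v=g-.08*np.array([np.cos(a),np.sin(a)]); print(v); go(*v,.214,118)
E
```

```text
knob [0.5759 0.3014 0.0126] [319. 132.] n brass 153
  stud [0.5595 0.2865] [320. 105.] yaw 42.1 r 0.0221
  dock blue [0.6575 0.1313 0.0429] n 1057 line ang -38.7 128 far line -38.5 post -21.7
[0.50805773 0.00836419]
t 28.5 p [0.6343 0.3545 0.2138] yaw -137.82 tilt 0.08 q6 [ 0.48 -1.83] w 0.0547 F [1.1 0.  0.1]
 units now dx,dy,dz [ 6.520e+00 -3.435e+00  3.000e-03]  |xy| m 0.3685
 turn units 17.363 (alt) -42.64
 units if turned first [-4.928e+00 -5.480e+00 -5.000e-03]
```

View pics/w11.png

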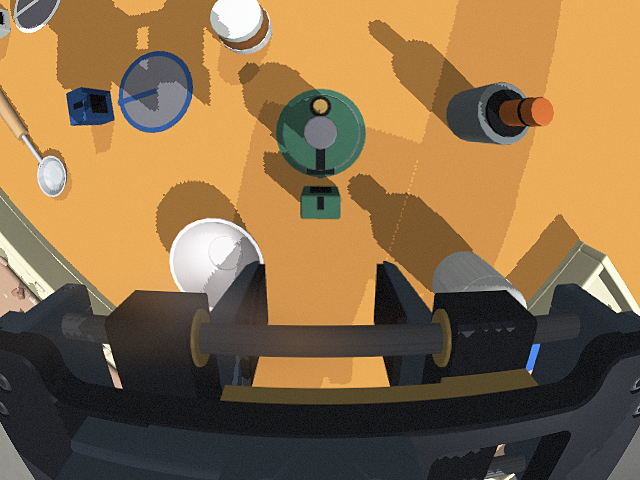

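Green is docked: centre within 0.2 mm, yaw 42.1°. Now blue.

Call:
play_rows(series=[[60, 0.3, -0.15, 0, 0], [70, 0.55, -0.28, 0, 0], [80, 0.65, -0.35, 0, 0], [80, 0.65, -0.35, 0, 0], [80, 0.65, -0.35, 0, 0], [80, 0.65, -0.35, 0, 0], [80, 0.65, -0.35, 0, 0], [80, 0.65, -0.35, 0, 0], [80, 0.65, -0.35, 0, 0], [80, 0.65, -0.35, 0, 0]])

```text
time_s: 29.5
eef_pos: [0.5171, 0.0303, 0.2144]
orientation: [-0.0, -0.36, 0.933, -0.0]
ft_force: [-0.4, 0.2, -0.5]
gripper_width: 0.0733
```

Call:
play_rows(series=[[80, 0.45, -0.2, 0, 0.5], [80, 0, 0, 0, 1], [80, 0, 0, 0, 1], [80, 0, 0, 0, 1], [80, 0, 0, 0, 1], [80, 0, 0, 0, 1], [80, 0, 0, 0, 1], [80, 0, 0, 0, 1], [80, 0, 0, 0, 1], [80, 0, 0, 0, 1]])

```text
time_s: 30.5
eef_pos: [0.5077, 0.0091, 0.2143]
orientation: [-0.0, 0.131, 0.991, -0.0]
ft_force: [-0.6, 0.6, -0.2]
gripper_width: 0.0729
```

Call:
play_rows(series=[[80, 0, 0, 0, 1], [80, 0, 0, 0, 1], [80, 0, 0, 0, 1], [80, 0, 0, 0, 1], [80, 0, 0, 0, 1], [80, 0, 0, 0, 1], [80, 0, 0, 0, 1], [80, 0, 0, 0, 0.86], [80, 0, 0, 0, 0], [80, 0, 0, 0, 0]])

```text
time_s: 31.5
eef_pos: [0.5085, 0.0093, 0.2144]
orientation: [0.0, 0.514, 0.858, -0.0]
ft_force: [0.8, 0.3, 0.1]
gripper_width: 0.0729
```

```bash
python3 - <<'E'
from wm import *
cap=wsnap('w12'); f,S,a=can2(cap,[.471,.08]); can(cap,'blue',np.array([.471,.08]))
go(*f,.074,a if a else 118)
E
```

```text
knob [0.4716 0.0779 0.0124] [319. 132.] n brass 119
  stud [0.4815 0.0585] [320. 160.] yaw 117.0 r 0.0218
   blue lid [0.4716 0.078  0.0317]
   blue knob [0.4716 0.0779 0.0124]
   blue stud [0.4815 0.0585]
   blue yaw 116.9431
   blue rad 0.0219
t 31.55 p [0.5087 0.0094 0.2144] yaw 118.15 tilt 0.0 q6 [-0.03 -0.52] w 0.0727 F [-0.1 -0.  -0.3]
 units now dx,dy,dz [ 1.557 -0.007  2.808]  |xy| m 0.0779
 turn units 0.192 (alt) -59.81
 units if turned first [ 1.557 -0.039  2.808]
```

View pics/w12.png

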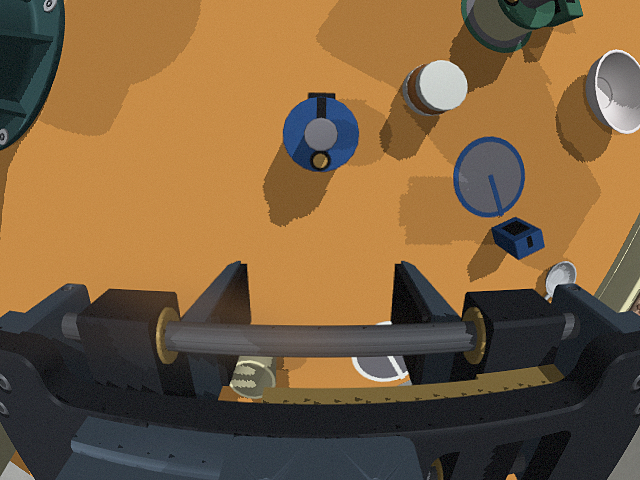

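Call:
play_rows(series=[[70, 0.4, 0, 0, 0.19], [65, 0.6, -0.02, 0, 0], [60, 0.55, -0.02, 0.2, 0], [60, 0, 0, 0.5, 0], [60, 0, 0, 0.6, 0], [60, 0, 0, 0.6, 0], [60, 0, 0, 0.5, 0], [60, 0, 0, 0.38, 0], [60, 0, 0, 0, 0], [60, 0, 0, 0, 0]])

```text
time_s: 32.55
eef_pos: [0.4721, 0.0777, 0.0758]
orientation: [-0.0, 0.523, 0.852, -0.0]
ft_force: [0.4, -1.1, -0.3]
gripper_width: 0.0546
```

```bash
python3 - <<'E'
from wm import *
go(.4716,.0779,.074,117)
wsnap('w13')
E
```

```text
t 32.55 p [0.4721 0.0777 0.0758] yaw 116.93 tilt 0.02 q6 [ 0.11 -0.36] w 0.0546 F [ 0.4 -1.1 -0.3]
 units now dx,dy,dz [ 0.008 -0.007  0.036]  |xy| m 0.0006
 turn units -0.012 (alt) 59.99
 units if turned first [ 0.009 -0.007  0.036]
```

View pics/w13.png

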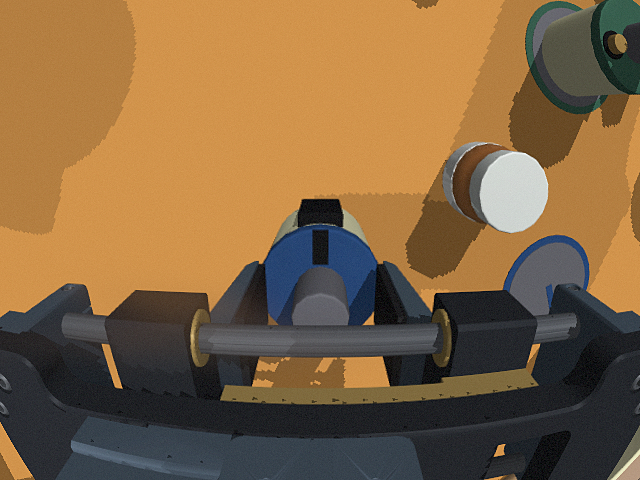

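Call:
play_rows(newtons=30, series=[[0, 0, 0, 0, 0], [0, 0, 0, 0, 0], [0, 0, 0, 0, 0], [0, 0, 0, 0, 0], [0, 0, 0, -0.2, 0], [0, 0, 0, -0.5, 0], [0, 0, 0, -0.7, 0], [0, 0, 0, -0.7, 0], [0, 0, 0, -0.7, 0], [0, 0, 0, -0.4, 0]])

```text
time_s: 33.6
eef_pos: [0.4727, 0.0778, 0.2387]
orientation: [0.001, 0.523, 0.852, 0.001]
ft_force: [0.8, -0.6, -2.8]
gripper_width: 0.0255
```

```bash
python3 - <<'E'
from wm import *
go(.556,.212,.235,-38.5)
E
```

```text
t 33.6 p [0.4727 0.0778 0.2387] yaw 116.87 tilt 0.16 q6 [ 0.11 -0.35] w 0.0255 F [ 0.8 -0.6 -2.8]
 units now dx,dy,dz [1.64  2.699 0.079]  |xy| m 0.1579
 turn units 25.896 (alt) -34.1
 units if turned first [-0.366 -3.137  0.074]
```

Call:
play_rows(series=[[0, 0.2, 0.3, 0, 0], [0, 0.35, 0.58, 0, 0], [0, 0.37, 0.62, 0, 0], [0, 0.37, 0.62, 0, 0], [0, 0.35, 0.58, 0, 0], [0, 0, 0, 0, 0.5], [0, 0, 0, 0, 1], [0, 0, 0, 0, 1], [0, 0, 0, 0, 1], [0, 0, 0, 0, 1]])

```text
time_s: 34.6
eef_pos: [0.555, 0.2124, 0.2346]
orientation: [-0.0, 0.709, 0.705, -0.001]
ft_force: [0.9, 0.1, -3.9]
gripper_width: 0.0249
```

Call:
play_rows(series=[[0, 0, 0, 0, 1], [0, 0, 0, 0, 1], [0, 0, 0, 0, 1], [0, 0, 0, 0, 1], [0, 0, 0, 0, 1], [0, 0, 0, 0, 1], [0, 0, 0, 0, 1], [0, 0, 0, 0, 1], [0, 0, 0, 0, 1], [0, 0, 0, 0, 1]])

```text
time_s: 35.6
eef_pos: [0.555, 0.2124, 0.2346]
orientation: [0.0, 0.967, 0.256, -0.001]
ft_force: [-0.2, -0.1, -2.8]
gripper_width: 0.0252
```

Call:
play_rows(series=[[0, 0, 0, 0, 1], [0, 0, 0, 0, 1], [0, 0, 0, 0, 1], [0, 0, 0, 0, 1], [0, 0, 0, 0, 1], [0, 0, 0, 0, 1], [0, 0, 0, 0, 1], [0, 0, 0, 0, 1], [0, 0, 0, 0, 1], [0, 0, 0, 0, 1]])

```text
time_s: 36.6
eef_pos: [0.555, 0.2124, 0.2346]
orientation: [0.0, 0.965, -0.262, -0.001]
ft_force: [-0.2, -0.6, -2.5]
gripper_width: 0.0254
```

Call:
play_rows(series=[[0, 0, 0, 0, 1], [0, 0, 0, 0, 0.4], [0, 0, 0, 0, 0], [0, 0, 0, 0, 0]])

```text
time_s: 37.0
eef_pos: [0.5552, 0.2122, 0.2349]
orientation: [0.0, 0.944, -0.329, -0.0]
ft_force: [-0.1, 0.3, -3.1]
gripper_width: 0.0254
```

```bash
python3 - <<'E'
from wm import *
go(.556,.212,.235,-38.5)
cap=wsnap('w14'); dock(cap,'blue',[.6575,.1313]); go(.6575,.1313,.075,-38.5)
E
```

```text
t 37.0 p [0.5552 0.2122 0.2349] yaw -38.43 tilt 0.06 q6 [0.33 2.57] w 0.0254 F [-0.1  0.3 -3.1]
 units now dx,dy,dz [ 0.015 -0.007 -0.002]  |xy| m 0.0008
 turn units 0.012 (alt) -59.99
 units if turned first [ 0.015 -0.007 -0.002]
  dock blue [0.6574 0.1313 0.0428] n 1201 line ang -38.5 150 far line -38.5 post -38.2
t 37.05 p [0.5553 0.2122 0.2351] yaw -38.43 tilt 0.04 q6 [0.33 2.57] w 0.0253 F [ 0.3 -0.1 -3.3]
 units now dx,dy,dz [ 2.608 -0.006  3.2  ]  |xy| m 0.1303
 turn units 0.011 (alt) -59.99
 units if turned first [ 2.607 -0.007  3.201]
```

View pics/w14.png

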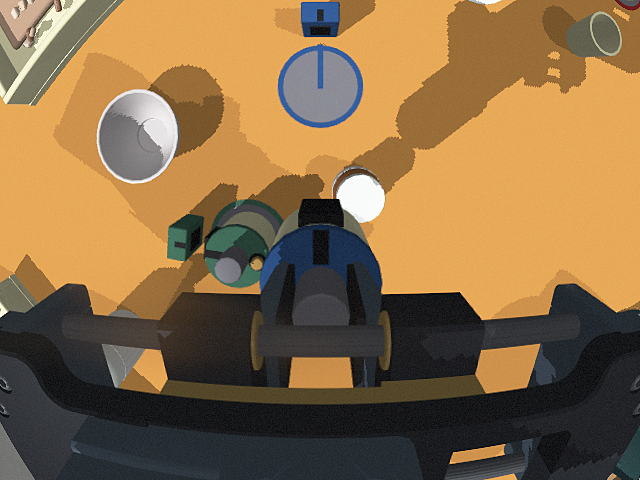

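Call:
play_rows(series=[[0, 0.3, 0, 0, 0.01], [0, 0.6, 0, 0, 0], [0, 0.6, 0, 0, 0], [0, 0.6, 0, 0, 0], [0, 0.5, 0, 0, 0], [0, 0.01, 0, 0.2, 0], [0, 0, 0, 0.6, 0], [0, 0, 0, 0.7, 0], [0, 0, 0, 0.6, 0], [0, 0, 0, 0.4, 0]])

```text
time_s: 38.05
eef_pos: [0.6564, 0.1302, 0.1076]
orientation: [0.001, 0.944, -0.33, -0.001]
ft_force: [-0.6, 1.0, -3.3]
gripper_width: 0.0251
```

Call:
play_rows(series=[[0, 0, 0, 0.2, 0], [0, 0, 0, 0.2, 0], [0, 0, 0, 0, 0], [0, 0, 0, 0, 0]])

```text
time_s: 38.45
eef_pos: [0.658, 0.1306, 0.0912]
orientation: [-0.0, 0.944, -0.33, 0.0]
ft_force: [0.1, -0.8, -3.2]
gripper_width: 0.0254
```

```bash
python3 - <<'E'
from wm import *
go(.6575,.1313,.0758,-38.5)
E
```

```text
t 38.45 p [0.658  0.1306 0.0912] yaw -38.58 tilt 0.05 q6 [0.16 2.41] w 0.0254 F [ 0.1 -0.8 -3.2]
 units now dx,dy,dz [-0.017 -0.003  0.307]  |xy| m 0.0009
 turn units -0.014 (alt) 59.99
 units if turned first [-0.017 -0.004  0.307]
```

Call:
play_rows(series=[[0, -0.01, 0, 0.15, 0], [0, 0, 0, 0.1, 0], [0, 0, 0, 0.05, 0], [0, 0, 0, 0, 0]])

```text
time_s: 38.85
eef_pos: [0.6575, 0.1309, 0.0758]
orientation: [-0.0, 0.944, -0.33, 0.0]
ft_force: [-0.3, -1.3, 0.6]
gripper_width: 0.0254
```

Call:
play_rows(series=[[20, 0, 0, 0, 0], [40, 0, 0, 0, 0], [60, 0, 0, 0, 0], [60, 0, 0, 0, 0], [60, 0, 0, -0.2, 0], [60, 0, 0, -0.5, 0], [60, 0, 0, -0.6, 0], [60, 0, 0, -0.6, 0], [60, 0, 0, -0.6, 0], [60, 0, 0, -0.3, 0]])

```text
time_s: 39.85
eef_pos: [0.6582, 0.1311, 0.2189]
orientation: [-0.001, 0.944, -0.33, 0.002]
ft_force: [0.5, 0.1, -0.4]
gripper_width: 0.0548
```

Call:
play_rows(series=[[60, -0.5, 0, 0, 0], [60, -0.6, 0, 0, 0], [60, -0.5, 0, 0, 0], [60, 0, 0, 0, 0], [60, 0, 0, 0, 0]])

```text
time_s: 40.35
eef_pos: [0.5945, 0.1809, 0.2155]
orientation: [0.0, 0.944, -0.33, 0.0]
ft_force: [0.7, -0.0, 0.7]
gripper_width: 0.0546
```

```bash
python3 - <<'E'
from wm import *
cap=wsnap('w15'); can2(cap,[.6575,.1313])
d=snap('top','top15.png')
im=d['image'][150:350,130:510]; cv2.imwrite('pics/top15z.png',cv2.cvtColor(cv2.resize(im,None,fx=2.1,fy=2.1,interpolation=cv2.INTER_CUBIC),cv2.COLOR_RGB2BGR))
E
```

```text
knob [0.6576 0.1306 0.0124] [320. 129.] n brass 164
  stud [0.6406 0.1442] [320. 157.] yaw -38.7 r 0.0218
```

View pics/w15.png

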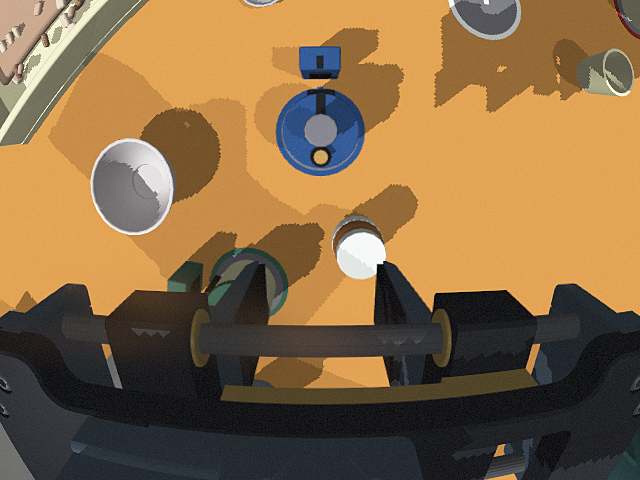

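View pics/top15z.png

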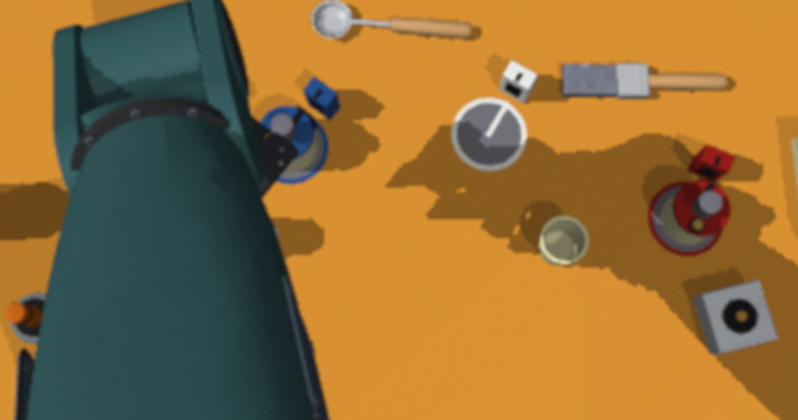

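Blue is docked: (0.6576, 0.1306), yaw -38.7°. Now a check of red from the top view, and then to the probe with yaw 60°.

```bash
python3 - <<'E'
from wm import *
d=optics.read_camera('top'); im=d['image']
# red: knob & stud pixel from zoom
f=lambda u,v:((u+.5)/2.1+130-.5,(v+.5)/2.1+150-.5)
print('red knob',ray_plane(d,f(711,202),.104),'stud',ray_plane(d,f(698,226),.078),'zero',ray_plane(d,f(741,316),.048))
print(ray_plane(d,f(685,218),0))
a=np.radians(60);g=np.array([.448,.375]);v=g-.08*np.array([np.cos(a),np.sin(a)]);go(*v,.235,60)
E
```

```text
red knob [[ 0.55506718 -0.34493522]] stud [[ 0.53305753 -0.33576404]] zero [[ 0.43377411 -0.38374895]]
[[ 0.55650113 -0.34389852]]
t 40.5 p [0.5952 0.1803 0.2154] yaw -38.61 tilt 0.01 q6 [0.26 2.5 ] w 0.0548 F [ 0.4  1.1 -0.2]
 units now dx,dy,dz [-4.49   0.377 -0.393]  |xy| m 0.2253
 turn units -16.435 (alt) 43.56
 units if turned first [ 0.299 -4.496 -0.392]
```

Call:
play_rows(series=[[60, -0.3, 0.02, -0.1, 0], [60, -0.6, 0.05, -0.1, 0], [60, -0.6, 0.05, -0.1, 0], [60, -0.6, 0.05, -0.09, 0], [60, -0.6, 0.05, 0, 0], [60, -0.6, 0.05, 0, 0], [60, -0.6, 0.05, 0, 0], [60, -0.59, 0.05, 0, 0], [60, 0, 0, 0, -0.5], [60, 0, 0, 0, -1]])

```text
time_s: 41.5
eef_pos: [0.4066, 0.3068, 0.2353]
orientation: [-0.0, 0.967, -0.254, 0.0]
ft_force: [0.7, -0.7, -0.7]
gripper_width: 0.0543
```

Call:
play_rows(series=[[60, 0, 0, 0, -1], [60, 0, 0, 0, -1], [60, 0, 0, 0, -1], [60, 0, 0, 0, -1], [60, 0, 0, 0, -1], [60, 0, 0, 0, -1], [60, 0, 0, 0, -1], [60, 0, 0, 0, -1], [60, 0, 0, 0, -1], [60, 0, 0, 0, -1]])

```text
time_s: 42.5
eef_pos: [0.4072, 0.3063, 0.2352]
orientation: [-0.0, 0.964, 0.264, 0.0]
ft_force: [-0.3, -0.4, 0.4]
gripper_width: 0.0545
```

Call:
play_rows(series=[[60, 0, 0, 0, -1], [60, 0, 0, 0, -1], [60, 0, 0, 0, -1], [60, 0, 0, 0, -1], [60, 0, 0, 0, -0.93], [60, 0, 0, 0, 0], [60, 0, 0, 0, 0]])

```text
time_s: 43.2
eef_pos: [0.4074, 0.3063, 0.2351]
orientation: [-0.0, 0.867, 0.499, 0.0]
ft_force: [-0.5, 0.8, 0.5]
gripper_width: 0.0549
```

```bash
python3 - <<'E'
from wm import *
go(yaw=60)
cap=wsnap('w16'); d,p,R=cap; im=d['image']
h=cv2.cvtColor(im,cv2.COLOR_RGB2HSV).astype(int)
m=((h[...,0]>3)&(h[...,0]<14)&(h[...,1]>200)&(h[...,2]>100)).astype(np.uint8)*255
for b in blobs(m,60): print(b[:3])
E
```

```text
t 43.2 p [0.4074 0.3063 0.2351] yaw 59.82 tilt 0.01 q6 [0.6  1.13] w 0.0549 F [-0.5  0.8  0.5]
 units now dx,dy,dz [0. 0. 0.]  |xy| m 0.0
 turn units -0.03 (alt) 59.97
 units if turned first [0. 0. 0.]
```

View pics/w16.png

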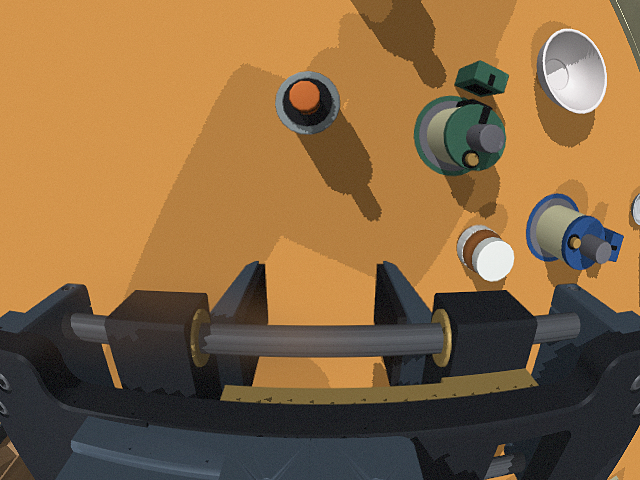

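```bash
python3 - <<'E'
from wm import *; import pickle
cap=pickle.load(open('w16.pkl','rb')); d,p,R=cap; im=d['image']
cv2.imwrite('pics/w16z.png',cv2.cvtColor(cv2.resize(im[60:145,265:350],None,fx=7,fy=7,interpolation=cv2.INTER_CUBIC),cv2.COLOR_RGB2BGR))
print(im[96,305],im[82,292],im[104,330],im[120,305])
h=cv2.cvtColor(im,cv2.COLOR_RGB2HSV).astype(int); print(h[96,305],h[20,100],h[104,330])
E
```

```text
[193 108  55] [118 127 128] [21 21 23] [21 25 23]
[ 12 182 193] [ 16 161 211] [120  22  23]
```

View pics/w16z.png

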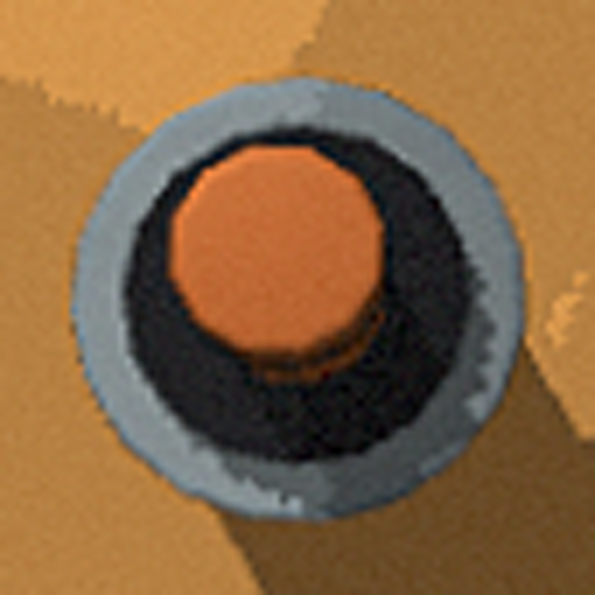

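```bash
python3 - <<'E'
from wm import *; import pickle
cap=pickle.load(open('w16.pkl','rb'))
f=lambda u,v:((u+.5)/7+265-.5,(v+.5)/7+60-.5)
print(wray(*cap,[f(277,250)],.145),wray(*cap,[f(300,294)],.091),wray(*cap,[f(299,299)],.085))
go(.4476,.373,.103,60)
E
```

```text
[[0.45036541 0.40285453]] [[0.45080255 0.40264786]] [[0.45046765 0.40270537]]
t 43.25 p [0.4075 0.3063 0.2351] yaw 59.83 tilt 0.01 q6 [0.6  1.13] w 0.0551 F [-0.   0.2  0. ]
 units now dx,dy,dz [1.556 0.024 2.641]  |xy| m 0.0778
 turn units -0.028 (alt) 59.97
 units if turned first [1.556 0.029 2.641]
```

```bash
python3 - <<'E'
from wm import *
d=optics.read_camera('top'); f=lambda u,v:((u+.5)/2.1+130-.5,(v+.5)/2.1+150-.5)
print(ray_plane(d,f(17,314),.145))
go(.4504,.4028,.103,60)
E
```

```text
[[0.4485763 0.3987683]]
t 43.3 p [0.4075 0.3063 0.235 ] yaw 59.86 tilt 0.0 q6 [0.6  1.12] w 0.0549 F [-0.4 -0.3 -0.8]
 units now dx,dy,dz [ 2.099 -0.226  2.641]  |xy| m 0.1056
 turn units -0.023 (alt) 59.98
 units if turned first [ 2.1   -0.221  2.64 ]
```

Call:
play_rows(series=[[60, 0.3, -0.03, 0, 0], [60, 0.5, -0.05, 0, 0], [60, 0.6, -0.07, 0, 0], [60, 0.5, -0.06, 0, 0], [60, 0.2, -0.02, 0.2, 0], [60, 0, 0, 0.4, 0], [60, 0, 0, 0.4, 0], [60, 0, 0, 0.2, 0], [60, 0, 0, 0, 0], [60, 0, 0, 0, 0]])

```text
time_s: 44.3
eef_pos: [0.4503, 0.4031, 0.1753]
orientation: [-0.0, 0.866, 0.5, 0.0]
ft_force: [0.6, -0.7, -0.4]
gripper_width: 0.0546
```

```bash
python3 - <<'E'
from wm import *
go(.4504,.4028,.103,60)
cap=wsnap('w17')
E
```

```text
t 44.3 p [0.4503 0.4031 0.1753] yaw 59.98 tilt 0.01 q6 [0.69 1.22] w 0.0546 F [ 0.6 -0.7 -0.4]
 units now dx,dy,dz [-0.004  0.005  1.445]  |xy| m 0.0003
 turn units -0.004 (alt) 60.0
 units if turned first [-0.004  0.005  1.445]
```

View pics/w17.png

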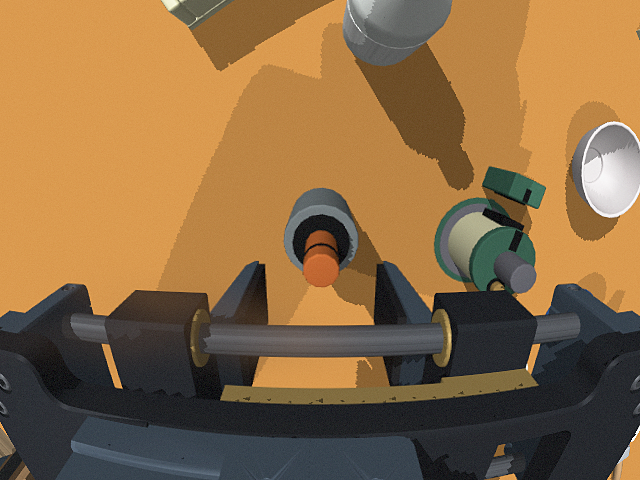

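Call:
play_rows(series=[[60, 0, 0, 0.3, 0], [60, 0, 0, 0.4, 0], [60, 0, 0, 0.4, 0], [60, 0, 0, 0.25, 0], [60, 0, 0, 0.08, 0], [60, 0, 0, 0, 0], [60, 0, 0, 0, 0]])

```text
time_s: 45.05
eef_pos: [0.4505, 0.4033, 0.1041]
orientation: [-0.0, 0.866, 0.5, 0.0]
ft_force: [-0.5, -0.2, 0.3]
gripper_width: 0.0548
```

```bash
python3 - <<'E'
from wm import *
go(.4504,.4028,.103,60)
cap=wsnap('w18')
E
```

```text
t 45.05 p [0.4505 0.4033 0.1041] yaw 59.99 tilt 0.06 q6 [0.69 1.22] w 0.0548 F [-0.5 -0.2  0.3]
 units now dx,dy,dz [-0.011  0.003  0.023]  |xy| m 0.0006
 turn units -0.001 (alt) 60.0
 units if turned first [-0.011  0.003  0.023]
```

View pics/w18.png

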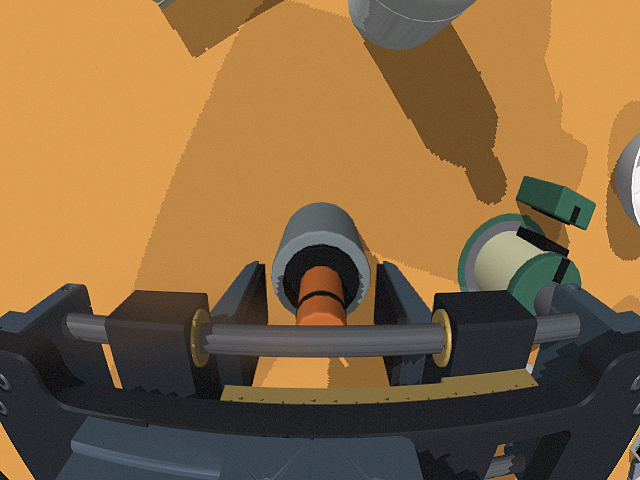

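Call:
play_rows(newtons=40, series=[[0, 0, 0, 0, 0], [0, 0, 0, 0, 0], [0, 0, 0, 0, 0], [0, 0, 0, 0, 0], [0, 0, 0, 0, 0], [0, 0, 0, 0, 0]])

```text
time_s: 45.7
eef_pos: [0.4502, 0.403, 0.1035]
orientation: [0.0, 0.866, 0.5, 0.0]
ft_force: [-0.7, -0.1, 1.1]
gripper_width: 0.0215
```

```bash
python3 - <<'E'
from wm import *
go()
E
```

```text
t 45.7 p [0.4502 0.403  0.1035] yaw 59.99 tilt 0.0 q6 [0.69 1.22] w 0.0215 F [-0.7 -0.1  1.1]
 units now dx,dy,dz [0. 0. 0.]  |xy| m 0.0
```

Call:
play_rows(series=[[0, 0, 0, -0.2, 0], [0, 0, 0, -0.4, 0], [0, 0, 0, -0.5, 0], [0, 0, 0, -0.5, 0], [0, 0, 0, -0.5, 0], [0, 0, 0, -0.4, 0], [0, 0, 0, -0.2, 0], [0, 0, 0, 0, 0]])

```text
time_s: 46.5
eef_pos: [0.4506, 0.4034, 0.2399]
orientation: [-0.0, 0.866, 0.5, 0.001]
ft_force: [1.0, 1.1, -2.0]
gripper_width: 0.0213
```

```bash
python3 - <<'E'
from wm import *
go(.434,-.383,.235,60)
E
```

```text
t 46.5 p [0.4506 0.4034 0.2399] yaw 60.0 tilt 0.13 q6 [0.69 1.22] w 0.0213 F [ 1.   1.1 -2. ]
 units now dx,dy,dz [-13.786   7.577   0.075]  |xy| m 0.7866
 turn units -0.0 (alt) 60.0
 units if turned first [-13.786   7.577   0.098]
```

Call:
play_rows(series=[[0, -0.2, 0.13, 0, 0], [0, -0.4, 0.24, 0, 0], [0, -0.6, 0.36, 0, 0], [0, -0.6, 0.36, 0, 0], [0, -0.6, 0.36, 0, 0], [0, -0.6, 0.36, 0, 0], [0, -0.6, 0.36, 0, 0], [0, -0.6, 0.36, 0, 0], [0, -0.6, 0.36, 0, 0], [0, -0.6, 0.36, 0, 0]])

```text
time_s: 47.5
eef_pos: [0.4546, 0.0859, 0.2372]
orientation: [-0.0, 0.866, 0.5, -0.001]
ft_force: [0.9, 1.0, -0.4]
gripper_width: 0.0211
```

Call:
play_rows(series=[[0, -0.6, 0.36, 0, 0], [0, -0.6, 0.36, 0, 0], [0, -0.6, 0.36, 0, 0], [0, -0.65, 0.27, 0, 0], [0, -0.65, 0.27, 0, 0], [0, -0.65, 0.27, 0, 0], [0, -0.65, 0.27, 0, 0], [0, -0.65, 0.27, 0, 0], [0, -0.65, 0.27, 0, 0], [0, -0.65, 0.27, 0, 0]])

```text
time_s: 48.5
eef_pos: [0.424, -0.2626, 0.2371]
orientation: [-0.001, 0.866, 0.5, -0.0]
ft_force: [0.5, 0.3, -1.5]
gripper_width: 0.0214
```

Call:
play_rows(series=[[0, -0.65, 0.27, 0, 0], [0, -0.65, 0.27, 0, 0], [0, -0.65, 0.27, 0, 0], [0, -0.65, 0.27, 0, 0], [0, -0.45, 0.2, 0, 0], [0, -0.2, 0.1, 0, 0], [0, 0, 0, 0, 0], [0, 0, 0, 0, 0]])

```text
time_s: 49.3
eef_pos: [0.4037, -0.4355, 0.2377]
orientation: [-0.001, 0.866, 0.5, -0.0]
ft_force: [-0.7, 0.2, -1.0]
gripper_width: 0.0214
```

```bash
python3 - <<'E'
from wm import *
go(.434,-.383,.235,60)
cap=wsnap('w19')
E
```

```text
t 49.3 p [ 0.4037 -0.4355  0.2377] yaw 59.99 tilt 0.09 q6 [-0.86 -0.34] w 0.0214 F [-0.7  0.2 -1. ]
 units now dx,dy,dz [ 1.212 -0.     0.054]  |xy| m 0.0606
 turn units -0.001 (alt) 60.0
 units if turned first [ 1.212 -0.     0.054]
```

View pics/w19.png

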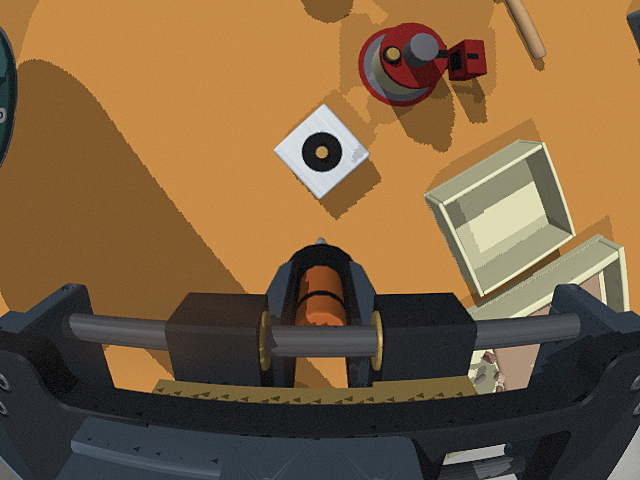

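Zero stud at (322,152), probe tip just visible at (321,240) past the flange, red still docked at (410,60).

```bash
python3 - <<'E'
from wm import *; import pickle
cap=pickle.load(open('w19.pkl','rb')); d,p,R=cap; im=d['image']
m=(wmask(im,'brass')*255).astype(np.uint8); m[:135]=0; m[170:]=0; m[:,:305]=0; m[:,340:]=0
for b in blobs(m,10): print(b[:3]); print(wray(*cap,[b[1]],.048))
print('tip proj expected',wproj(d,p,R,p-[0,0,.0935]))
cv2.imwrite('pics/w19z.png',cv2.cvtColor(cv2.resize(im[120:270,250:400],None,fx=5,fy=5,interpolation=cv2.INTER_CUBIC)[:600],cv2.COLOR_RGB2BGR))
E
```

```text
(np.int32(117), [321.5, 151.8], [316, 146, 12, 12])
[[ 0.43449919 -0.38369302]]
tip proj expected [320.76809346 240.62940122]
```

View pics/w19z.png

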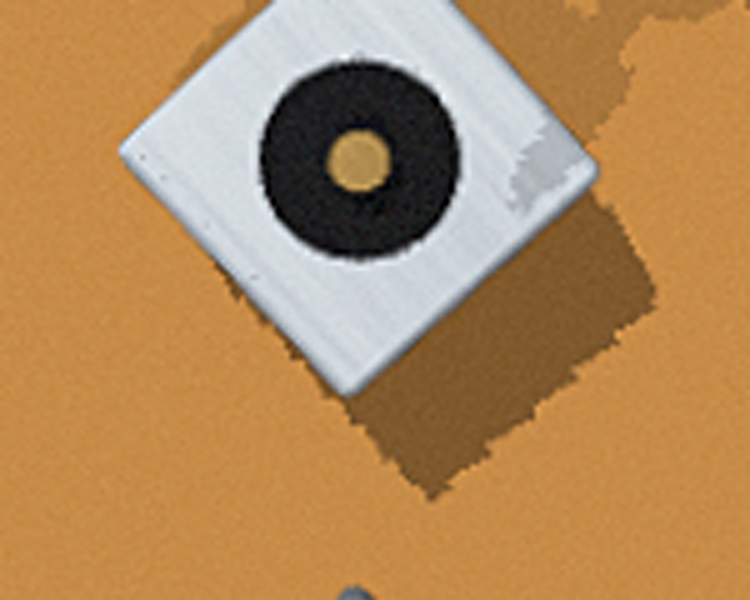

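```bash
python3 - <<'E'
from wm import *
go(.4345,-.3837,.146,60)
E
```

```text
t 49.35 p [ 0.4039 -0.4353  0.2379] yaw 60.02 tilt 0.06 q6 [-0.86 -0.34] w 0.0215 F [-0.5 -0.6 -1.9]
 units now dx,dy,dz [1.199 0.015 1.839]  |xy| m 0.06
 turn units 0.004 (alt) -60.0
 units if turned first [1.199 0.013 1.839]
```

Call:
play_rows(series=[[0, 0.2, 0, 0, 0], [0, 0.45, 0.01, 0, 0], [0, 0.4, 0, 0, 0], [0, 0.15, 0, 0.2, 0], [0, 0, 0, 0.5, 0], [0, 0, 0, 0.5, 0], [0, 0, 0, 0.4, 0], [0, 0, 0, 0.24, 0], [0, 0, 0, 0, 0], [0, 0, 0, 0, 0]])

```text
time_s: 50.35
eef_pos: [0.4349, -0.3848, 0.1469]
orientation: [0.0, 0.866, 0.5, 0.0]
ft_force: [-0.0, -0.9, -1.1]
gripper_width: 0.0212
```

```bash
python3 - <<'E'
from wm import *
go(.4345,-.3837,.1385,60)
cap=wsnap('w20'); print(wproj(*cap,[.4345,-.3837,.048]), wproj(*cap,cap[1]-[0,0,.0935]))
E
```

```text
t 50.35 p [ 0.4349 -0.3848  0.1469] yaw 60.01 tilt 0.02 q6 [-0.76 -0.24] w 0.0212 F [-0.  -0.9 -1.1]
 units now dx,dy,dz [ 0.016 -0.018  0.167]  |xy| m 0.0012
 turn units 0.001 (alt) -60.0
 units if turned first [ 0.016 -0.018  0.167]
[319.36911192 237.47171686] [320.5522607 240.5450389]
```

View pics/w20.png

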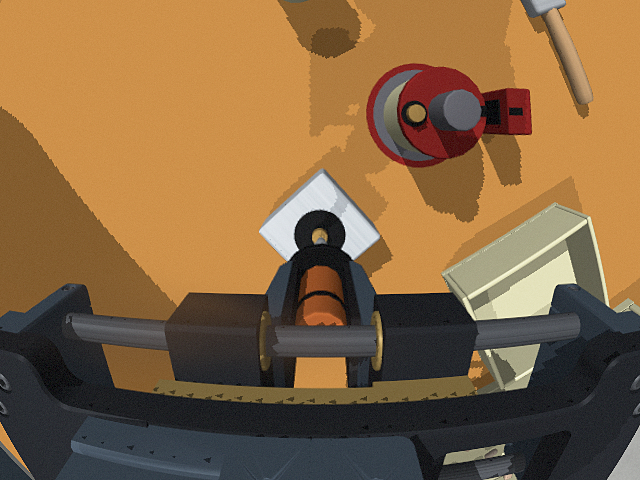

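Tip is over the brass at (320,237). Pressing.

Call:
play_rows(series=[[0, 0.015, -0.015, 0.05, 0], [0, 0, 0, 0.06, 0], [0, 0, 0, 0.06, 0], [0, 0, 0, 0.02, 0], [0, 0, 0, 0, 0], [0, 0, 0, 0, 0]])

```text
time_s: 51.0
eef_pos: [0.4346, -0.384, 0.1372]
orientation: [0.0, 0.866, 0.5, 0.0]
ft_force: [1.0, -0.6, 3.1]
gripper_width: 0.0216
```

```bash
python3 - <<'E'
from wm import *
go(.4345,-.3837,.1385,60)
E
```

```text
t 51.0 p [ 0.4346 -0.384   0.1372] yaw 59.99 tilt 0.03 q6 [-0.76 -0.24] w 0.0216 F [ 1.  -0.6  3.1]
 units now dx,dy,dz [ 0.004 -0.004 -0.026]  |xy| m 0.0003
 turn units -0.001 (alt) 60.0
 units if turned first [ 0.004 -0.004 -0.026]
```

Zero press registers: about 4 N, 4 mm down. Rise, then red.

Call:
play_rows(series=[[0, 0, 0, -0.2, 0], [0, 0, 0, -0.5, 0], [0, 0, 0, -0.5, 0], [0, 0, 0, -0.4, 0], [0, 0, 0, 0, 0], [0, 0, 0, 0, 0]])

```text
time_s: 51.6
eef_pos: [0.4341, -0.3836, 0.2169]
orientation: [0.0, 0.866, 0.5, -0.0]
ft_force: [-0.3, -0.3, -1.3]
gripper_width: 0.0215
```

```bash
python3 - <<'E'
from wm import *
cap=wsnap('w21'); d,p,R=cap
K,S,a=can2(cap,[.5555,-.3438])
go(*S,.180,60)
E
```

```text
knob [ 0.5533 -0.342   0.0137] [428. 115.] n brass 142
  stud [ 0.5352 -0.3348] [397. 117.] yaw -21.7 r 0.0195
t 51.65 p [ 0.4339 -0.3833  0.2162] yaw 60.0 tilt 0.06 q6 [-0.76 -0.24] w 0.0212 F [-0.  -0.4 -0.5]
 units now dx,dy,dz [1.853 1.27  0.722]  |xy| m 0.1123
 turn units -0.0 (alt) 60.0
 units if turned first [1.853 1.269 0.723]
```

View pics/w21.png

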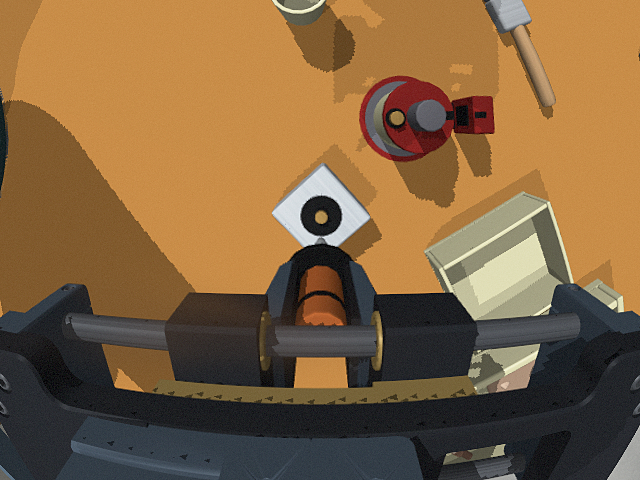

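Call:
play_rows(series=[[0, 0.2, 0.13, 0, 0], [0, 0.5, 0.34, 0, 0], [0, 0.55, 0.38, 0, 0], [0, 0.45, 0.31, 0, 0], [0, 0.15, 0.1, 0, 0], [0, 0, 0, 0.25, 0], [0, 0, 0, 0.3, 0], [0, 0, 0, 0.15, 0], [0, 0, 0, 0, 0], [0, 0, 0, 0, 0]])

```text
time_s: 52.65
eef_pos: [0.5346, -0.3355, 0.1817]
orientation: [-0.0, 0.866, 0.5, -0.0]
ft_force: [-0.3, 1.1, -0.6]
gripper_width: 0.0213
```

```bash
python3 - <<'E'
from wm import *
go(.5350,-.3347,.1685,60)
cap=wsnap('w22'); print(wproj(*cap,[.5352,-.3348,.078]), wproj(*cap,cap[1]-[0,0,.0935]))
E
```

```text
t 52.65 p [ 0.5346 -0.3355  0.1817] yaw 59.95 tilt 0.03 q6 [-0.6  -0.07] w 0.0213 F [-0.3  1.1 -0.6]
 units now dx,dy,dz [ 0.018 -0.002  0.264]  |xy| m 0.0009
 turn units -0.008 (alt) 59.99
 units if turned first [ 0.018 -0.002  0.264]
[320.79507753 235.57942942] [320.65149769 240.55714775]
```

View pics/w22.png

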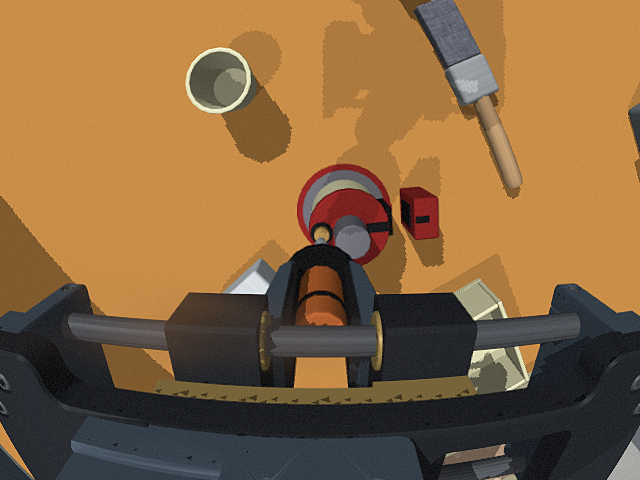

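Call:
play_rows(series=[[0, 0.015, 0, 0.08, 0], [0, 0, 0, 0.08, 0], [0, 0, 0, 0.07, 0], [0, 0, 0, 0.05, 0], [0, 0, 0, 0, 0], [0, 0, 0, 0, 0], [0, 0, 0, 0, 0]])

```text
time_s: 53.4
eef_pos: [0.5356, -0.3346, 0.1682]
orientation: [0.0, 0.866, 0.5, 0.0]
ft_force: [-0.5, 0.5, 2.0]
gripper_width: 0.0214
```

```bash
python3 - <<'E'
from wm import *
go(.5350,-.3347,.1685,60)
E
```

```text
t 53.4 p [ 0.5356 -0.3346  0.1682] yaw 59.99 tilt 0.01 q6 [-0.6  -0.07] w 0.0214 F [-0.5  0.5  2. ]
 units now dx,dy,dz [-0.008 -0.01  -0.007]  |xy| m 0.0006
 turn units -0.001 (alt) 60.0
 units if turned first [-0.008 -0.01  -0.007]
```

Call:
play_rows(series=[[0, 0, 0, -0.2, 0], [0, 0, 0, -0.5, 0], [0, 0, 0, -0.5, 0], [0, 0, 0, -0.2, 0], [0, 0, 0, 0, 0]])

```text
time_s: 53.9
eef_pos: [0.5361, -0.3349, 0.2395]
orientation: [0.001, 0.866, 0.5, 0.001]
ft_force: [0.6, 0.2, -2.2]
gripper_width: 0.0213
```

```bash
python3 - <<'E'
from wm import *
cap=wsnap('w23'); can2(cap,[.5555,-.3438])
a=np.radians(60);g=np.array([.5595,.2865]);v=g-.06*np.array([np.cos(a),np.sin(a)]);go(*v,.235,60)
E
```

```text
knob [ 0.556  -0.3407  0.0139] [345. 220.] n brass 126
  stud [ 0.5357 -0.3345] [319. 219.] yaw -16.9 r 0.0213
t 53.95 p [ 0.5355 -0.3345  0.2381] yaw 60.0 tilt 0.04 q6 [-0.6  -0.07] w 0.0214 F [-0.5  0.4 -1.4]
 units now dx,dy,dz [ 9.796 -5.795  0.057]  |xy| m 0.5691
 turn units -0.0 (alt) 60.0
 units if turned first [ 9.797 -5.795  0.061]
```

Call:
play_rows(series=[[0, 0.2, -0.12, 0, 0], [0, 0.4, -0.24, 0, 0], [0, 0.6, -0.355, 0, 0], [0, 0.6, -0.355, 0, 0], [0, 0.6, -0.355, 0, 0], [0, 0.6, -0.355, 0, 0], [0, 0.6, -0.355, 0, 0], [0, 0.6, -0.355, 0, 0], [0, 0.6, -0.355, 0, 0], [0, 0.6, -0.355, 0, 0]])

```text
time_s: 54.95
eef_pos: [0.5307, -0.0187, 0.2367]
orientation: [-0.001, 0.866, 0.5, -0.001]
ft_force: [0.2, 0.1, -0.4]
gripper_width: 0.0216
```

Call:
play_rows(series=[[0, 0.6, -0.355, 0, 0], [0, 0.6, -0.355, 0, 0], [0, 0.6, -0.355, 0, 0], [0, 0.6, -0.355, 0, 0], [0, 0.6, -0.355, 0, 0], [0, 0.6, -0.355, 0, 0], [0, 0.5, -0.29, 0, 0], [0, 0.3, -0.18, 0, 0], [0, 0, 0, 0, 0], [0, 0, 0, 0, 0]])

```text
time_s: 55.95
eef_pos: [0.5289, 0.2344, 0.2372]
orientation: [-0.0, 0.866, 0.5, -0.001]
ft_force: [0.2, 0.6, -2.0]
gripper_width: 0.0215
```

```bash
python3 - <<'E'
from wm import *
cap=wsnap('w24'); K,S,a=can2(cap,[.5759,.3014])
go(*S,.180,60)
E
```

```text
knob [0.5758 0.3014 0.0125] [330. 129.] n brass 125
  stud [0.5593 0.2865] [321. 153.] yaw 42.0 r 0.0222
t 56.0 p [0.529  0.2341 0.2374] yaw 59.99 tilt 0.06 q6 [0.38 0.9 ] w 0.0214 F [-0.8  0.3 -2.1]
 units now dx,dy,dz [1.213 0.    1.147]  |xy| m 0.0606
 turn units -0.002 (alt) 60.0
 units if turned first [ 1.212 -0.     1.148]
```

View pics/w24.png

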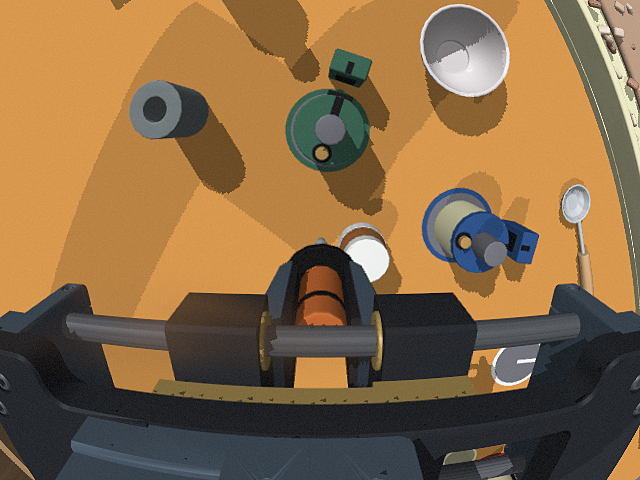

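Green docked (stud at (321,153), yaw 42.0°); blue also on its dock at (465,235). Moving onto the green stud.

Call:
play_rows(series=[[0, 0.2, 0, 0, 0], [0, 0.4, 0, 0, 0], [0, 0.4, 0, 0, 0], [0, 0.2, 0, 0, 0], [0, 0, 0, 0.3, 0], [0, 0, 0, 0.45, 0], [0, 0, 0, 0.3, 0], [0, 0, 0, 0.08, 0], [0, 0, 0, 0, 0], [0, 0, 0, 0, 0]])

```text
time_s: 57.0
eef_pos: [0.5598, 0.2867, 0.1821]
orientation: [0.0, 0.866, 0.5, 0.0]
ft_force: [0.5, 1.2, -1.1]
gripper_width: 0.0214
```

```bash
python3 - <<'E'
from wm import *
go(.5592,.2864,.1685,60)
cap=wsnap('w25'); print(wproj(*cap,[.5593,.2865,.078]), wproj(*cap,cap[1]-[0,0,.0935]))
E
```

```text
t 57.0 p [0.5598 0.2867 0.1821] yaw 59.98 tilt 0.05 q6 [0.44 0.96] w 0.0214 F [ 0.5  1.2 -1.1]
 units now dx,dy,dz [-0.012 -0.007  0.271]  |xy| m 0.0007
 turn units -0.003 (alt) 60.0
 units if turned first [-0.012 -0.007  0.271]
[320.12655069 237.2431311 ] [320.53438072 240.63323121]
```

View pics/w25.png

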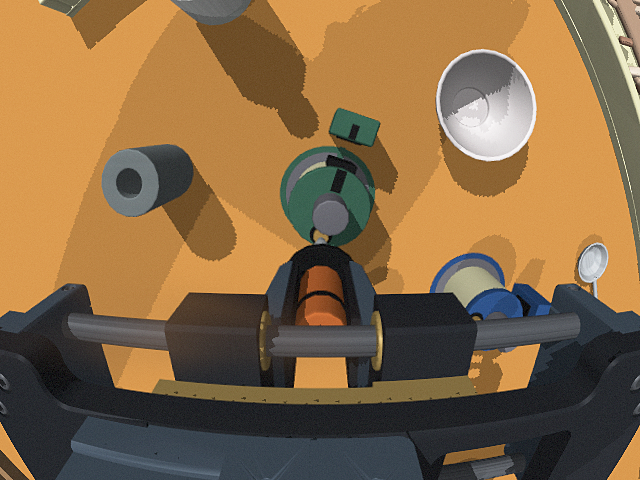

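Call:
play_rows(series=[[0, -0.01, -0.005, 0.08, 0], [0, 0, 0, 0.08, 0], [0, 0, 0, 0.07, 0], [0, 0, 0, 0.05, 0], [0, 0, 0, 0, 0], [0, 0, 0, 0, 0], [0, 0, 0, 0, 0]])

```text
time_s: 57.75
eef_pos: [0.5591, 0.2865, 0.1676]
orientation: [0.0, 0.866, 0.5, 0.0]
ft_force: [-1.3, 0.2, 2.6]
gripper_width: 0.021
```

```bash
python3 - <<'E'
from wm import *
go(.5592,.2864,.1685,60)
E
```

```text
t 57.75 p [0.5591 0.2865 0.1676] yaw 60.0 tilt 0.01 q6 [0.44 0.96] w 0.021 F [-1.3  0.2  2.6]
 units now dx,dy,dz [-0.001  0.004 -0.017]  |xy| m 0.0002
 turn units -0.0 (alt) 60.0
 units if turned first [-0.001  0.004 -0.017]
```

Call:
play_rows(series=[[0, 0, 0, -0.2, 0], [0, 0, 0, -0.5, 0], [0, 0, 0, -0.5, 0], [0, 0, 0, -0.2, 0], [0, 0, 0, 0, 0]])

```text
time_s: 58.25
eef_pos: [0.5595, 0.2868, 0.239]
orientation: [0.0, 0.866, 0.5, 0.001]
ft_force: [-1.2, -0.1, -1.3]
gripper_width: 0.0214
```

```bash
python3 - <<'E'
from wm import *
go(.6106,.0922,.235,60)
E
```

```text
t 58.25 p [0.5595 0.2868 0.239 ] yaw 59.99 tilt 0.14 q6 [0.44 0.96] w 0.0214 F [-1.2 -0.1 -1.3]
 units now dx,dy,dz [-2.859  2.83   0.078]  |xy| m 0.2011
 turn units -0.001 (alt) 60.0
 units if turned first [-2.859  2.83   0.08 ]
```

Call:
play_rows(series=[[0, -0.2, 0.2, 0, 0], [0, -0.4, 0.4, 0, 0], [0, -0.45, 0.45, 0, 0], [0, -0.5, 0.5, 0, 0], [0, -0.5, 0.48, 0, 0], [0, -0.45, 0.45, 0, 0], [0, -0.36, 0.35, 0, 0], [0, 0, 0, 0, 0], [0, 0, 0, 0, 0]])

```text
time_s: 59.15
eef_pos: [0.6094, 0.091, 0.2362]
orientation: [-0.0, 0.866, 0.499, -0.001]
ft_force: [0.0, 0.5, -0.5]
gripper_width: 0.0215
```

```bash
python3 - <<'E'
from wm import *
cap=wsnap('w26'); K,S,a=can2(cap,[.6576,.1306]); can(cap,'blue',np.array([.6576,.1306]))
go(*S,.182,60)
E
```

```text
knob [0.6574 0.1313 0.0127] [348. 157.] n brass 136
  stud [0.6407 0.1446] [321. 151.] yaw -38.3 r 0.0214
   blue lid [0.6569 0.1356 0.0381]
   blue knob [0.6573 0.1317 0.0125]
   blue stud [0.6407 0.1446]
   blue yaw -28.897
   blue rad 0.0186
t 59.2 p [0.6094 0.0917 0.2364] yaw 59.97 tilt 0.09 q6 [0.11 0.64] w 0.0216 F [-0.3  0.8 -2.1]
 units now dx,dy,dz [1.23  0.013 1.087]  |xy| m 0.0615
 turn units -0.005 (alt) 60.0
 units if turned first [1.229 0.013 1.088]
```

View pics/w26.png

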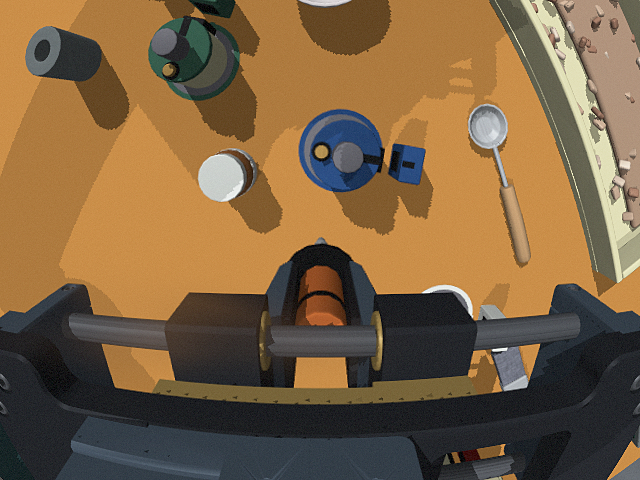

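Blue is docked, stud at (321,151). Onto it.

Call:
play_rows(series=[[0, 0.2, 0, 0, 0], [0, 0.4, 0.01, 0, 0], [0, 0.4, 0, 0, 0], [0, 0.22, 0, 0, 0], [0, 0, 0, 0.3, 0], [0, 0, 0, 0.4, 0], [0, 0, 0, 0.3, 0], [0, 0, 0, 0.08, 0], [0, 0, 0, 0, 0], [0, 0, 0, 0, 0]])

```text
time_s: 60.2
eef_pos: [0.6413, 0.1443, 0.184]
orientation: [0.0, 0.866, 0.5, 0.0]
ft_force: [-0.2, -0.5, -1.3]
gripper_width: 0.0216
```

```bash
python3 - <<'E'
from wm import *
go(.6405,.1446,.1683,60)
cap=wsnap('w27'); print(wproj(*cap,[.6406,.1446,.078]), wproj(*cap,cap[1]-[0,0,.0935]))
E
```

```text
t 60.2 p [0.6413 0.1443 0.184 ] yaw 59.99 tilt 0.04 q6 [0.19 0.71] w 0.0216 F [-0.2 -0.5 -1.3]
 units now dx,dy,dz [-0.003 -0.016  0.314]  |xy| m 0.0008
 turn units -0.002 (alt) 60.0
 units if turned first [-0.003 -0.016  0.314]
[319.58313978 236.11351219] [320.52421077 240.60592556]
```

View pics/w27.png

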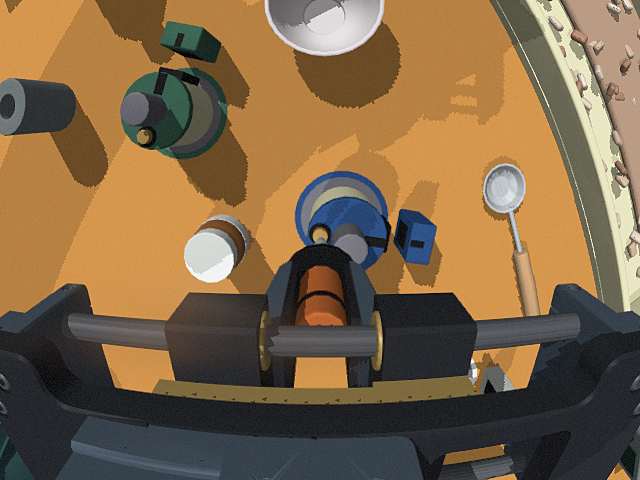

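Call:
play_rows(series=[[0, 0, -0.015, 0.08, 0], [0, 0, 0, 0.09, 0], [0, 0, 0, 0.08, 0], [0, 0, 0, 0.07, 0], [0, 0, 0, 0, 0], [0, 0, 0, 0, 0], [0, 0, 0, 0, 0]])

```text
time_s: 60.95
eef_pos: [0.6403, 0.1449, 0.1676]
orientation: [0.0, 0.866, 0.5, 0.0]
ft_force: [-0.5, -0.7, 2.7]
gripper_width: 0.0213
```

```bash
python3 - <<'E'
from wm import *
go(.6405,.1446,.1685,60)
E
```

```text
t 60.95 p [0.6403 0.1449 0.1676] yaw 59.99 tilt 0.01 q6 [0.19 0.71] w 0.0213 F [-0.5 -0.7  2.7]
 units now dx,dy,dz [-0.003  0.006 -0.017]  |xy| m 0.0003
 turn units -0.001 (alt) 60.0
 units if turned first [-0.003  0.006 -0.017]
```

Blue pressed, about 4 N. There is no white canister, so back to zero.

Call:
play_rows(series=[[0, 0, 0, -0.2, 0], [0, 0, 0, -0.5, 0], [0, 0, 0, -0.5, 0], [0, 0, 0, -0.2, 0], [0, 0, 0, 0, 0]])

```text
time_s: 61.45
eef_pos: [0.6409, 0.145, 0.2391]
orientation: [0.0, 0.866, 0.5, 0.001]
ft_force: [-0.2, -0.3, -1.6]
gripper_width: 0.0216
```

```bash
python3 - <<'E'
from wm import *
go(.4045,-.4358,.235,60)
E
```

```text
t 61.45 p [0.6409 0.145  0.2391] yaw 60.0 tilt 0.15 q6 [0.19 0.71] w 0.0216 F [-0.2 -0.3 -1.6]
 units now dx,dy,dz [-12.424   1.713   0.064]  |xy| m 0.6271
 turn units -0.0 (alt) 60.0
 units if turned first [-12.424   1.713   0.082]
```

Call:
play_rows(series=[[0, -0.2, 0.03, 0, 0], [0, -0.45, 0.06, 0, 0], [0, -0.65, 0.09, 0, 0], [0, -0.65, 0.09, 0, 0], [0, -0.65, 0.09, 0, 0], [0, -0.65, 0.09, 0, 0], [0, -0.65, 0.09, 0, 0], [0, -0.65, 0.09, 0, 0], [0, -0.65, 0.09, 0, 0], [0, -0.65, 0.09, 0, 0]])

```text
time_s: 62.45
eef_pos: [0.5272, -0.13, 0.236]
orientation: [-0.001, 0.866, 0.5, -0.001]
ft_force: [0.1, -0.1, -1.0]
gripper_width: 0.0213
```

Call:
play_rows(series=[[0, -0.65, 0.09, 0, 0], [0, -0.65, 0.09, 0, 0], [0, -0.65, 0.09, 0, 0], [0, -0.65, 0.09, 0, 0], [0, -0.65, 0.09, 0, 0], [0, -0.65, 0.09, 0, 0], [0, -0.65, 0.09, 0, 0], [0, -0.65, 0.09, 0, 0], [0, -0.65, 0.09, 0, 0], [0, -0.5, 0.06, 0, 0]])

```text
time_s: 63.45
eef_pos: [0.406, -0.4265, 0.2359]
orientation: [-0.001, 0.866, 0.5, -0.0]
ft_force: [0.2, -0.2, -1.0]
gripper_width: 0.021
```

Call:
play_rows(series=[[0, -0.22, 0.03, 0, 0], [0, 0, 0, 0, 0], [0, 0, 0, 0, 0]])

```text
time_s: 63.75
eef_pos: [0.4035, -0.4348, 0.2367]
orientation: [-0.001, 0.866, 0.5, -0.0]
ft_force: [0.4, 0.1, -1.2]
gripper_width: 0.0212
```

```bash
python3 - <<'E'
from wm import *
cap=wsnap('w28'); d,p,R=cap; im=d['image']
m=wmask(im,'brass'); yy,xx=np.nonzero(m); W=wray(d,p,R,np.c_[xx,yy],.048); k=np.hypot(*(W-[.4345,-.3837]).T)<.012; print(k.sum(),W[k].mean(0))
can2(cap,[.5555,-.3438])
go(.4345,-.3838,.149,60)
E
```

```text
117 [ 0.43426748 -0.38364454]
  knob [ 0.5537 -0.3436  0.0129] [426.  46.] n brass 128
  stud [ 0.5379 -0.3343] [396.  51.] yaw -30.4 r 0.0184
t 63.8 p [ 0.4038 -0.4347  0.2369] yaw 60.02 tilt 0.06 q6 [-0.86 -0.34] w 0.0211 F [ 0.5 -0.  -0.8]
 units now dx,dy,dz [1.187 0.025 1.759]  |xy| m 0.0594
 turn units 0.004 (alt) -60.0
 units if turned first [1.188 0.023 1.759]
```

View pics/w28.png

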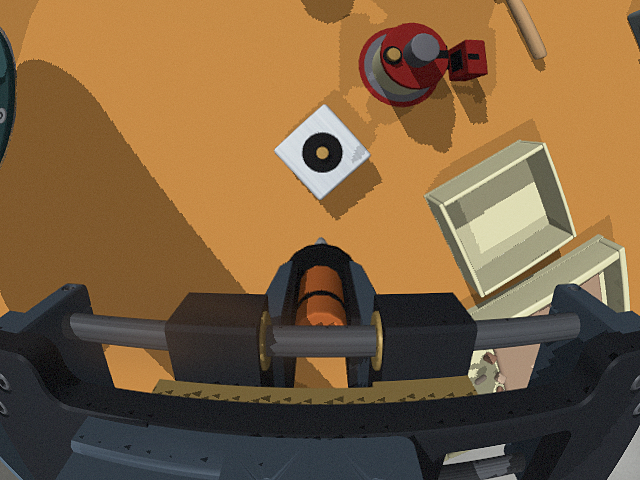

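Call:
play_rows(series=[[0, 0.2, 0, 0, 0], [0, 0.4, 0.02, 0, 0], [0, 0.39, 0, 0, 0], [0, 0.2, 0, 0.2, 0], [0, 0, 0, 0.5, 0], [0, 0, 0, 0.5, 0], [0, 0, 0, 0.4, 0], [0, 0, 0, 0.15, 0], [0, 0, 0, 0, 0], [0, 0, 0, 0, 0]])

```text
time_s: 64.8
eef_pos: [0.4348, -0.3848, 0.1505]
orientation: [0.0, 0.866, 0.5, 0.0]
ft_force: [0.3, -0.3, 0.1]
gripper_width: 0.0212
```

```bash
python3 - <<'E'
from wm import *
go(.4344,-.3838,.1378,60)
E
```

```text
t 64.8 p [ 0.4348 -0.3848  0.1505] yaw 60.01 tilt 0.04 q6 [-0.76 -0.24] w 0.0212 F [ 0.3 -0.3  0.1]
 units now dx,dy,dz [ 0.013 -0.016  0.254]  |xy| m 0.001
 turn units 0.002 (alt) -60.0
 units if turned first [ 0.013 -0.016  0.254]
```

Call:
play_rows(series=[[0, 0.01, -0.015, 0.07, 0], [0, 0, 0, 0.07, 0], [0, 0, 0, 0.07, 0], [0, 0, 0, 0.05, 0], [0, 0, 0, 0, 0], [0, 0, 0, 0, 0], [0, 0, 0, 0, 0]])

```text
time_s: 65.5
eef_pos: [0.4341, -0.384, 0.1372]
orientation: [0.0, 0.866, 0.5, 0.0]
ft_force: [0.2, 0.0, 3.3]
gripper_width: 0.0214
```

Call:
play_rows(series=[[0, 0, 0, -0.2, 0], [0, 0, 0, -0.5, 0], [0, 0, 0, -0.5, 0], [0, 0, 0, -0.5, 0], [0, 0, 0, -0.2, 0], [0, 0, 0, 0, 0]])

```text
time_s: 66.1
eef_pos: [0.4344, -0.3842, 0.2333]
orientation: [0.001, 0.866, 0.5, 0.0]
ft_force: [-0.3, -1.2, -1.9]
gripper_width: 0.0213
```

```bash
python3 - <<'E'
from wm import *
go(.4502,.4030,.235,60)
a=np.radians(60);v=np.array([.4502,.403])-.08*np.array([np.cos(a),np.sin(a)]);go(*v,.235,60)
E
```

```text
t 66.1 p [ 0.4344 -0.3842  0.2333] yaw 60.0 tilt 0.12 q6 [-0.76 -0.24] w 0.0213 F [-0.3 -1.2 -1.9]
 units now dx,dy,dz [13.793 -7.599 -0.058]  |xy| m 0.7874
 turn units -0.001 (alt) 60.0
 units if turned first [13.794 -7.598 -0.034]
t 66.1 p [ 0.4344 -0.3842  0.2333] yaw 60.0 tilt 0.12 q6 [-0.76 -0.24] w 0.0213 F [-0.3 -1.2 -1.9]
 units now dx,dy,dz [12.193 -7.599 -0.057]  |xy| m 0.7184
 turn units -0.001 (alt) 60.0
 units if turned first [12.194 -7.598 -0.034]
```

Call:
play_rows(series=[[0, 0.2, -0.1, 0, 0], [0, 0.4, -0.2, 0, 0], [0, 0.64, -0.34, 0, 0], [0, 0.64, -0.34, 0, 0], [0, 0.64, -0.34, 0, 0], [0, 0.64, -0.34, 0, 0], [0, 0.64, -0.34, 0, 0], [0, 0.64, -0.34, 0, 0], [0, 0.64, -0.34, 0, 0], [0, 0.64, -0.34, 0, 0]])

```text
time_s: 67.1
eef_pos: [0.4448, -0.0587, 0.2305]
orientation: [-0.001, 0.866, 0.5, -0.001]
ft_force: [0.7, 0.1, -1.4]
gripper_width: 0.0208
```

Call:
play_rows(series=[[0, 0.58, -0.42, 0, 0], [0, 0.58, -0.42, 0, 0], [0, 0.58, -0.42, 0, 0], [0, 0.58, -0.42, 0, 0], [0, 0.58, -0.42, 0, 0], [0, 0.58, -0.42, 0, 0], [0, 0.58, -0.42, 0, 0], [0, 0.58, -0.42, 0, 0], [0, 0.58, -0.42, 0, 0], [0, 0.58, -0.42, 0, 0]])

```text
time_s: 68.1
eef_pos: [0.4076, 0.2967, 0.2304]
orientation: [0.0, 0.866, 0.5, -0.001]
ft_force: [0.5, -0.5, -0.5]
gripper_width: 0.0216
```

```bash
python3 - <<'E'
from wm import *
go(.4102,.3337,.235,60)
E
```

```text
t 68.1 p [0.4076 0.2967 0.2304] yaw 60.01 tilt 0.13 q6 [0.58 1.11] w 0.0216 F [ 0.5 -0.5 -0.5]
 units now dx,dy,dz [ 0.666 -0.326 -0.092]  |xy| m 0.0371
 turn units 0.002 (alt) -60.0
 units if turned first [ 0.667 -0.326 -0.091]
```

Call:
play_rows(series=[[0, 0.35, -0.2, -0.05, 0], [0, 0.15, -0.1, -0.05, 0], [0, 0, 0, 0, 0], [0, 0, 0, 0, 0]])

```text
time_s: 68.5
eef_pos: [0.4084, 0.3237, 0.2363]
orientation: [0.0, 0.866, 0.5, -0.001]
ft_force: [-0.4, 0.5, -0.1]
gripper_width: 0.0218
```

```bash
python3 - <<'E'
from wm import *
cap=wsnap('w29'); d,p,R=cap; im=d['image']
go(.4502,.4030,.235,60)
print(wproj(*cap,[.4504,.4028,.085]))
cv2.imwrite('pics/w29z.png',cv2.cvtColor(cv2.resize(im[90:240,265:365],None,fx=4,fy=4,interpolation=cv2.INTER_CUBIC),cv2.COLOR_RGB2BGR))
E
```

```text
t 68.55 p [0.4086 0.3236 0.2364] yaw 59.96 tilt 0.05 q6 [0.63 1.15] w 0.0211 F [ 0.2 -0.3 -1.6]
 units now dx,dy,dz [ 1.791 -0.075  0.027]  |xy| m 0.0896
 turn units -0.006 (alt) 59.99
 units if turned first [ 1.791 -0.074  0.028]
[316.84335813 120.02252919]
```

View pics/w29.png

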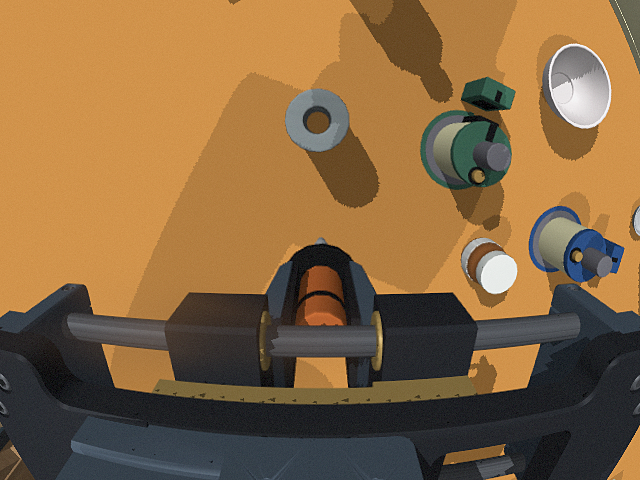

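View pics/w29z.png

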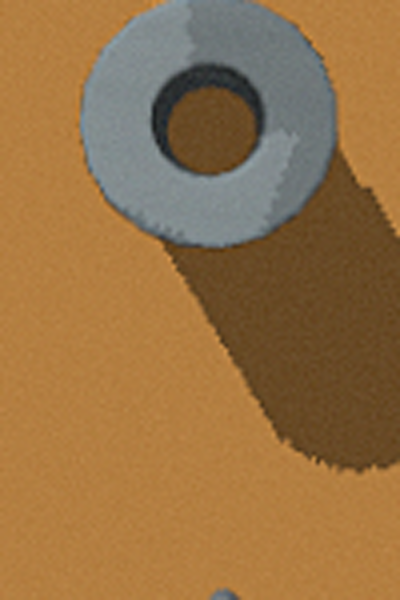

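Holder bore at (317,120), within half a pixel of the prediction. Moving over it and lowering.

Call:
play_rows(series=[[0, 0.2, -0.01, 0, 0], [0, 0.45, -0.02, 0, 0], [0, 0.5, -0.02, 0, 0], [0, 0.4, -0.02, 0, 0], [0, 0.24, 0, 0, 0], [0, 0, 0, 0.3, 0], [0, 0, 0, 0.5, 0], [0, 0, 0, 0.2, 0], [0, 0, 0, 0, 0], [0, 0, 0, 0, 0]])

```text
time_s: 69.55
eef_pos: [0.4507, 0.4036, 0.1872]
orientation: [0.0, 0.866, 0.5, -0.0]
ft_force: [0.5, 0.4, -1.2]
gripper_width: 0.0217
```

```bash
python3 - <<'E'
from wm import *
go(.4503,.4030,.1038,60)
wsnap('w30')
E
```

```text
t 69.55 p [0.4507 0.4036 0.1872] yaw 59.98 tilt 0.01 q6 [0.69 1.22] w 0.0217 F [ 0.5  0.4 -1.2]
 units now dx,dy,dz [-0.014 -0.     1.668]  |xy| m 0.0007
 turn units -0.004 (alt) 60.0
 units if turned first [-0.014 -0.     1.668]
```

View pics/w30.png

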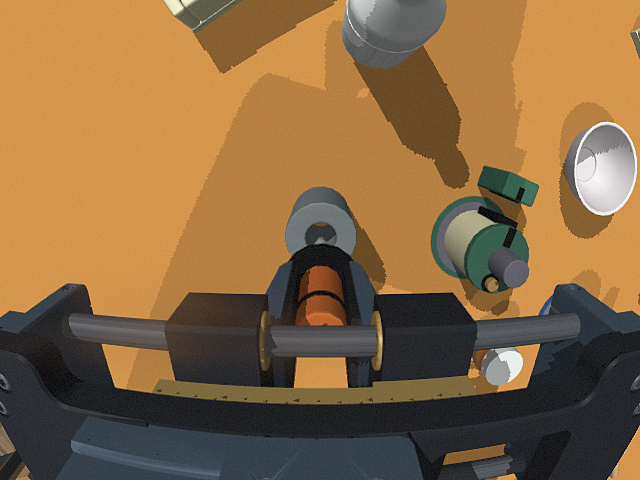

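Tip sits over the bore at (320,238). Lowering into it.

Call:
play_rows(series=[[0, -0.01, 0, 0.15, 0], [0, 0, 0, 0.3, 0], [0, 0, 0, 0.35, 0], [0, 0, 0, 0.35, 0], [0, 0, 0, 0.25, 0], [0, 0, 0, 0.15, 0], [0, 0, 0, 0.05, 0], [0, 0, 0, 0, 0], [0, 0, 0, 0, 0]])

```text
time_s: 70.5
eef_pos: [0.4507, 0.4037, 0.1075]
orientation: [-0.0, 0.866, 0.5, 0.0]
ft_force: [0.5, 0.7, -0.9]
gripper_width: 0.0211
```

```bash
python3 - <<'E'
from wm import *
go(.4503,.4030,.1038,60)
E
```

```text
t 70.5 p [0.4507 0.4037 0.1075] yaw 60.0 tilt 0.06 q6 [0.69 1.22] w 0.0211 F [ 0.5  0.7 -0.9]
 units now dx,dy,dz [-0.017 -0.     0.075]  |xy| m 0.0009
 turn units -0.001 (alt) 60.0
 units if turned first [-0.017 -0.     0.075]
```

Call:
play_rows(series=[[0, -0.015, 0, 0.04, 0], [0, 0, 0, 0.03, 0], [0, 0, 0, 0, 0], [0, 0, 0, 0, 0]])

```text
time_s: 70.9
eef_pos: [0.4501, 0.4028, 0.1035]
orientation: [-0.0, 0.866, 0.5, 0.0]
ft_force: [0.0, -0.3, -0.7]
gripper_width: 0.0214
```

Call:
play_rows(series=[[15, 0, 0, 0, 0], [30, 0, 0, 0, 0], [50, 0, 0, 0, 0], [60, 0, 0, 0, 0], [60, 0, 0, 0, 0], [60, 0, 0, -0.2, 0], [60, 0, 0, -0.4, 0], [60, 0, 0, -0.6, 0], [60, 0, 0, -0.6, 0], [60, 0, 0, -0.6, 0]])

```text
time_s: 71.9
eef_pos: [0.45, 0.4027, 0.2254]
orientation: [-0.0, 0.866, 0.5, 0.0]
ft_force: [0.7, 0.7, -0.7]
gripper_width: 0.0548
```

Call:
play_rows(series=[[60, -0.3, 0, -0.2, 0], [60, -0.6, 0, 0, 0], [60, -0.5, 0, 0, 0], [60, -0.3, 0, 0, 0], [60, 0, 0, 0, 0], [60, 0, 0, 0, 0]])

```text
time_s: 72.5
eef_pos: [0.4081, 0.3297, 0.234]
orientation: [-0.0, 0.866, 0.5, 0.001]
ft_force: [-0.2, 0.0, 0.5]
gripper_width: 0.0548
```

```bash
python3 - <<'E'
from wm import *
go()
cap=wsnap('w31'); can2(cap,[.5759,.3014]); can2(cap,[.6576,.1308])
snap('scene','scene31.png')
E
```

```text
t 72.5 p [0.4081 0.3297 0.234 ] yaw 59.98 tilt 0.07 q6 [0.64 1.16] w 0.0548 F [-0.2  0.   0.5]
 units now dx,dy,dz [0. 0. 0.]  |xy| m 0.0
  knob [0.5739 0.3041 0.0138] [499. 161.] n brass 108
  stud [0.5611 0.2889] [483. 179.] yaw 49.8 r 0.0199
  knob [0.6554 0.1336 0.0142] [605. 270.] n brass 88
  stud [0.6418 0.139 ] [582. 265.] yaw -21.7 r 0.0147
```

View pics/w31.png

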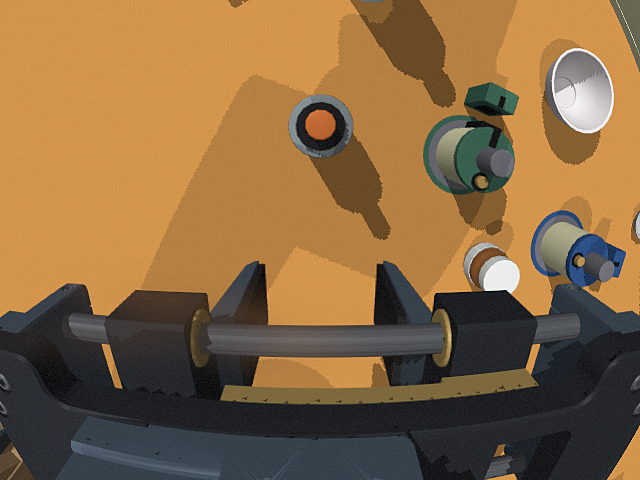

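View pics/scene31.png

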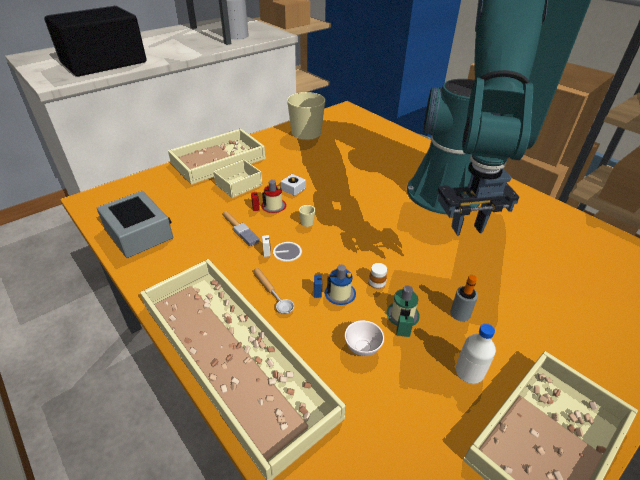

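```bash
python3 - <<'E'
from wm import *
d=snap('top','top31.png'); im=d['image'][150:350,130:510]; cv2.imwrite('pics/top31z.png',cv2.cvtColor(cv2.resize(im,None,fx=2.1,fy=2.1,interpolation=cv2.INTER_CUBIC),cv2.COLOR_RGB2BGR))
for n,(x,y,yaw) in dict(red=(.5557,-.3438,-24.4),green=(.5758,.3013,42.1),blue=(.6575,.1313,-38.5)).items():
    a=np.radians(yaw); u=np.array([np.cos(a),np.sin(a)])
    f=lambda p:((np.array(p)-[130,150]+.5)*2.1-.5).round(0)
    print(n,'knob',f(proj(d,[x,y,.104])),'stud',f(proj(d,[x-.022*u[0],y-.022*u[1],.078])))
E
```

```text
red knob [710. 201.] stud [697. 224.]
green knob [126. 199.] stud [145. 218.]
blue knob [280. 124.] stud [270. 145.]
```

View pics/top31z.png

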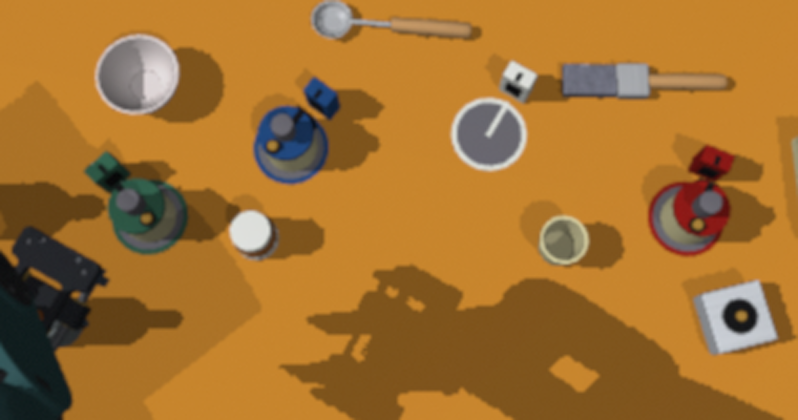

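The top view shows red knob/stud at (711,202)/(698,225), green at (128,199)/(146,218) and blue at (282,125)/(272,146). All are within 2 zoomed pixels (about 2 mm) of the docked prediction, and the bystanders are in place. Handing in.

```bash
python3 -c "
from h import *
print(robot.sign_off())"
```

```text
the job is handed in; nothing more can be done
None
```

I docked the red, green and blue canisters (there was no white one), pressed zero, red, green, blue and zero with the probe, put it back in its holder and handed in at about 73 s of the 210 s allowed. No verdict was reported.

- **Green knocked aside:** it was pushed about 5 cm off its pad while the arm was clear, just after I first placed it. I picked it up again and redocked it.
- **Docking:** wrist views right after release showed all three centres within about 1 mm of their pads and windows within about 1° of the reader direction. The final top view put every knob and stud within about 2 mm of where it should be.
- **Presses:** each one changed the wrist force by about 3–4 N and pushed the stud down about 3–4 mm, held for about 0.3 s, with the tip within about 1 mm of the stud centre.
- **Probe and surroundings:** the probe stands upright and centred in the holder, released at the same height at which it was picked up. The bystanders looked unmoved and the open gripper was clear of everything.
- **Readings that disagreed:** a few automatic fits from edge-of-image wrist views were off, such as blue yaw -21.7° and red yaw -16.9° or -30.4°. In those views the knob, fingers or dock rim disturbed the fit, and the closer wrist views and the final top view agreed on correct docking.

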